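# Clamp a channel slide into a stage holder

### The arm

A 6-joint arm with a two-finger parallel gripper is mounted at the origin on the work surface. World frame = base frame: x ahead of the robot, y to its left, z up, the work surface at z = 0. Lengths are in m, angles in degrees, forces in N, time in s.
With the tool pointing down it reaches from about 0.4 to 0.825 m from the base axis. Payload 7 kg.
Tool frame: the origin (TCP) lies between the finger pads; the fingertips stand 11 mm ahead of it and the grasp point (between the pads) lies 8 mm behind it; z points along the fingers, y is the direction in which the jaws open and shut (so a half turn about z gives the same grasp; the last joint's range is limited). The gripper opens to 88 mm and grips with 3 to 60 N. Pads are 19 mm wide; open, the fingers measure 130 mm over their backs; the gripper's body (78 mm by 193 mm) begins 47 mm behind the grasp point.
Start: joints at [91.507, 20.546, 0.682, 0, -70.136, -16.507], TCP at [0.175, 0.652, 0.238] pointing down, gripper open.
Joint ranges: [-176.03, 176.03], [-82.01, 121.73], [-58.28, 71.71], [-173.87, 95.51], [-174.79, -0.11], [-173.66, 173.66]. Speed limits (degrees/s): [136.94, 136.94, 172.46, 180, 180, 180].

### API

Orientations are given as [roll, pitch, yaw] about the fixed x, y, z axes, in that order (R = Rz(yaw) Ry(pitch) Rx(roll)).
In Python, from plant import r gives the robot as it stands.
- The arm moves only by the shell command python3 -m inch 'ROWS' [OPENING] [FORCE]. ROWS is JSON, a list of rows, each an object of numbers: "x", "y", "z": the shift along the tool's x, y, z as a fraction of full scale; "yaw": the turn about the tool's z as a fraction of full scale. In form: [{"x": .., "y": .., "z": .., "yaw": ..}, ...]. A call has 1 to 5 rows; each row shifts and turns the pose as measured when the row begins, along the tool's axes as they then stand; what a row does not reach is not made up. Full scale, the value 1, is 0.025 m for a shift and 4 degrees for a turn. A row lasts 1/12 s, in which the tool goes at most 41.7 mm and 7.16 degrees, less where a joint would pass 70% of its speed; a pose out of reach is approached as far as the arm can. A call with a number of a shift or a turn outside -1 to 1 is refused whole. A call with a gripper value outside its range is refused whole. OPENING is the opening, from -1 (shut) to 1 (fully open), set as the call begins (- or left out, the last holds). The fingers move at their own pace and stop on an object; FORCE is the grip in N (left out, the last holds). Time passes only in rows, so rows that do not move let the fingers close. It gives the time, the measured TCP pose, the force and the opening at its end, in the units of the state.
- r.get_state(): the state, without advancing time (a new reading comes with each control period).
- r.capture(name): name is "scene" or "top"; returns (picture, depth): 384x512x3 uint8, red, green, blue; 384x512 float32, m along the optical axis (not along the pixel's ray), 0 where there is no reading.
- r.camera_info(name): a dict with "mtx" (3x3 intrinsics, pixels), "pose" (4x4, takes a point from camera to world coordinates). Camera axes: x right, y down, z forward; pixel columns grow to the right and rows downward; lengths in m; the calibration is good to about 2 mm. A picture is of the moment at which its call begins. camera_info takes no time and is no camera call.
- r.close_job(): hands the job in, once; it reports no verdict.
The state is a dict: "time_s": time; "joints": joint angles; "qd": joint speeds; "joint_torque": joint torques, N m; "tcp_pos": TCP position; "eef_rot": TCP orientation; "contact_force": force on the tool from outside, world axes, zero at the start; "moment": the same for the moment, N m; "gripper_width": finger opening in m.
Only numpy, scipy, OpenCV 4.12 (cv2) and the standard library are available. Lean on these libraries where they do the work, as an engineer would, in place of code of your own. Each camera call takes 0.05 s, during which the arm holds its last target. There are 200 camera calls.

### The job

Get the channel slide ready for the microscope: take the slide with the two ports from the steel tray and lay it in the nest of the holder, then take the clamp plate from the sloping drying stand and lower it, level and without dropping it, over the two guide pins until it sits fully down on the holder's end blocks. Let it go and swing both hinged clamp arms down onto the plate; leave the six-well slide and everything else on the bench where it is.

Things in the scene. Friction and masses are not known exactly. Their poses are not given: they have to be found in the camera images.
- holder: Aluminium slide holder fixed to the bench, 100 x 212 mm, long along its own y (yaw up to 0.35 rad); origin at bench level under its centre. On its 12 mm base: the nest in the middle; end blocks (x +-45, y +-45 to +-79 mm, top at z 28) that carry the plate; two guide pins 10 mm thick at (+27, +56) and (-27, -56) mm, nose tapering from z 45, tip at z 52; a clamp arm hinged at each end.
- nest (a point): Centre of the nest floor, 12 mm above the bench, axes as the holder. Corner ledges 4 mm high, sloping outwards, leave a pocket of 29 (x) by 79 (y) mm at the floor, 3 mm more at the top; its long sides are open for the fingers over their middle 47 mm. A slide that is home has its origin here, its long side along y, either way round.
- seat (a point): On the holder's axis at the level of the end blocks' tops, 28 mm above the bench, axes as the holder. A plate that is home has its origin here.
- slide: The channel slide with TWO ports: white body 26 (x) x 76 (y) x 10 mm, 30 g, a grey line along its top and one round port (10 mm wide, 8 mm high) near each end, 29 mm from the middle. Lies flat on the tray's floor; origin at the centre of its underside.
- wells_slide: The other slide on the same tray, same body, but with SIX smaller ports in two rows of three. Which of the two lies nearer varies. Not wanted: leave it there.
- tray: Flat steel tray fixed to the bench, 190 (x) x 130 (y) mm, lip 10 mm high, floor 3 mm thick; origin underneath its centre. The slides lie with their long side roughly along its y, about 80 mm apart along its x. It stands to the left or right of the holder, the drying stand on the other side.
- plate: Aluminium clamp plate 80 (x) x 150 (y) x 12 mm, 0.3 to 0.55 kg; origin at the centre of its underside, z out of its top. Holes 11.6 mm wide at (+27, +56) and (-27, -56) mm: fits the pins either way round. Window in the middle, 5 mm rubber strips under it, bridge handle over it. Starts lying on the drying stand, square to it and tipped with it, top facing up and towards the stand's -x.
- handle (a point): In the bar of the plate's black handle, 36 mm above the plate's origin; axes as the plate. The bar runs along y, 102 mm long, 14 mm thick (x), from 32 to 44 mm above the origin, on a post at each end; free below between the posts (20 mm above the plate's top). The plate's centre of mass is about 25 mm below this point.
- stand: White plastic drying stand fixed to the bench, 160 mm wide (y), 100 mm deep, about 80 mm high at the back; its two rails slope down at 32 degrees towards its -x side, where a lip, 8 mm above the rails, keeps the plate from sliding off. Origin at the bench under its centre.
- clamp_left (a joint): Clamp arm at the holder's +y end, rad. 0 = swung down flat onto the plate (pointing to the holder's middle), 1.57 = upright, up to 2.0 = leaning outwards. Starts at 1.6 to 1.95. The stiff hinge (0.12 N m) holds it where it is left. Steel strap 20 mm wide, 8 mm thick, its end 57 mm from the hinge, a rubber foot under it.
- clamp_right (a joint): The same at the holder's -y end; 0 = down on the plate, starts open at 1.6 to 1.95. The open arms stand up to 104 mm above the bench: whatever is carried over the holder must come in above them and down between them (160 mm apart or more).
- clamp_left_hinge (a point): On the left clamp's hinge axis, at (-27, +92) mm of the holder, 46 mm above the bench. The axis runs along the holder's x. With the arm down its flat top is 50 mm above the bench.
- clamp_right_hinge (a point): On the right clamp's hinge axis, at (+27, -92) mm of the holder, 46 mm above the bench.
- clamp_left_tip (a point): In the left arm's middle plane, 55 mm from its hinge (2 mm short of its end).
- clamp_right_tip (a point): The same on the right arm.
- vial0: Bystander: amber vial, 22 mm wide, 55 mm high, standing; origin under its centre, as for the next ones.
- vial1: Bystander: the same kind of vial.
- vial2: Bystander: the same kind of vial, near the robot.
- dish: Bystander: clear covered dish, 64 mm wide, 15 mm high.
- beaker: Bystander: glass beaker, 68 mm wide, 90 mm high.
- goggles: Bystander: green safety goggles, 160 mm wide, 63 mm high.
- tweezers: Bystander: steel tweezers, 120 mm long, lying.

How it is judged:
By the outcome, as a careful person would: the job done as asked, in the order asked, and still so for the second after the job is handed in, with the robot touching nothing.
It also fails if it takes over 67 s, if anything falls off the work surface, if the arm or the gripper's body presses on something with over 40 N, if the wrist force passes 120 N, or if a joint passes its speed limit or range.

## Working session

There is one attempt and no reset: what is moved stays moved. The work goes in short steps, Python scripts to look and compute and a shell command to move; the robot and the scene stay as the last step left them, time stands still between calls to the robot, and variables do not carry over. Pictures are saved under pics/ and viewed, about 8 in all and at most 12, crops included, and the job is handed in when it is done.

```bash
ls; mkdir -p pics; cat > h.py <<'E'
import numpy as np, cv2
from plant import r
def cam(n):
    i=r.camera_info(n); return np.array(i["mtx"]),np.array(i["pose"])
def shot(n,tag):
    im,d=r.capture(n); cv2.imwrite(f"pics/{tag}.png",im[:,:,::-1]); np.savez(f"pics/{tag}.npz",im=im,d=d); return im,d
def ray(n,uv,z):
    K,P=cam(n); uv=np.atleast_2d(uv).astype(float)
    v=(np.c_[uv,np.ones(len(uv))]@np.linalg.inv(K).T)@P[:3,:3].T; o=P[:3,3]
    return o+v*((z-o[2])/v[:,2])[:,None]
def cloud(n,d):
    K,P=cam(n); h,w=d.shape; u,v=np.meshgrid(np.arange(w),np.arange(h))
    c=np.stack([(u-K[0,2])/K[0,0]*d,(v-K[1,2])/K[1,1]*d,d],-1)
    return c@P[:3,:3].T+P[:3,3]
def proj(n,p):
    K,P=cam(n); q=(np.atleast_2d(p)-P[:3,3])@P[:3,:3]; q=q@K.T; return q[:,:2]/q[:,2:]
E
python3 - <<'E'
from h import *
a,_=shot("top","t0"); b,_=shot("scene","s0")
cv2.imwrite("pics/t0b.png",cv2.resize(a[:,:,::-1],(800,600),interpolation=cv2.INTER_CUBIC))
cv2.imwrite("pics/s0b.png",cv2.resize(b[:,:,::-1],(800,600),interpolation=cv2.INTER_CUBIC))
for n in("top","scene"): print(cam(n))
s=r.get_state();print(s)
E
```

```text
pics
(array([[370.99420889,   0.        , 254.64119876],
       [  0.        , 370.99420889, 183.54675777],
       [  0.        ,   0.        ,   1.        ]]), array([[ 0.0073515 , -0.99044013,  0.13774724,  0.41058585],
       [-0.99992534, -0.00593656,  0.01068007,  0.00388173],
       [-0.00976023, -0.13781547, -0.99040983,  0.89385269],
       [ 0.        ,  0.        ,  0.        ,  1.        ]]))
(array([[420.12040181,   0.        , 263.23671484],
       [  0.        , 420.12040181, 191.92746837],
       [  0.        ,   0.        ,   1.        ]]), array([[-0.31543476,  0.74283666, -0.59050369,  1.07837684],
       [ 0.94893826,  0.24420876, -0.19969542,  0.17600578],
       [-0.00413491, -0.62334242, -0.78193806,  0.76298019],
       [ 0.        ,  0.        ,  0.        ,  1.        ]]))
{'time_s': 0.1, 'joints': array([ 9.15070093e+01,  2.05864543e+01,  6.38670291e-01, -1.82337591e-02,
       -7.01348680e+01, -1.65074452e+01]), 'qd': array([ 0.01340689, -0.07412111,  0.09925173,  0.12717758,  0.00938887,
       -0.05261324]), 'joint_torque': array([-2.13966872e-03, -5.84154689e+01,  2.93755049e+01,  7.01559439e+00,
        1.01231327e-02, -5.73057036e-05]), 'tcp_pos': array([0.17461426, 0.65158792, 0.23672201]), 'eef_rot': array([ 1.79915884e+02, -7.05164838e-03, -1.50066391e+01]), 'contact_force': array([-0.31262618, -0.60950959,  0.29425353]), 'moment': array([ 0.01714415, -0.00996716,  0.0318824 ]), 'gripper_width': 0.08795381652464791}
```

View pics/t0b.png

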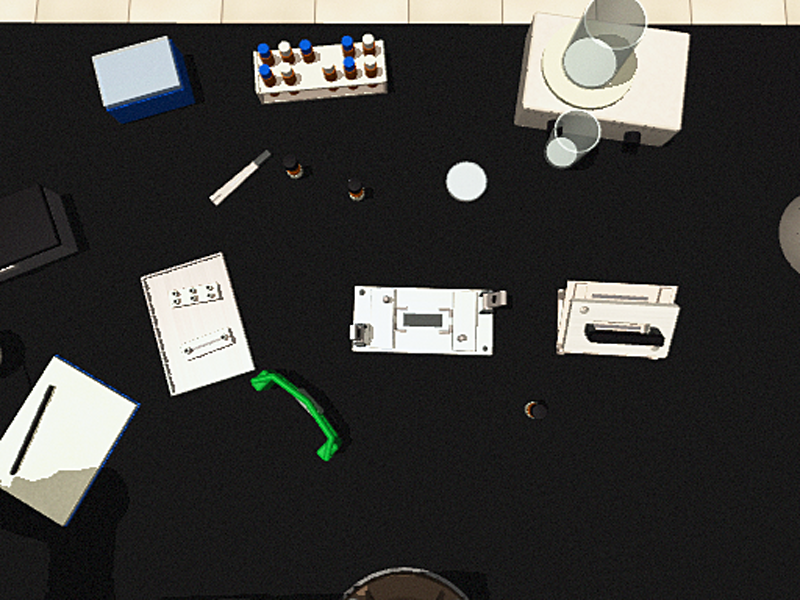

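View pics/s0b.png

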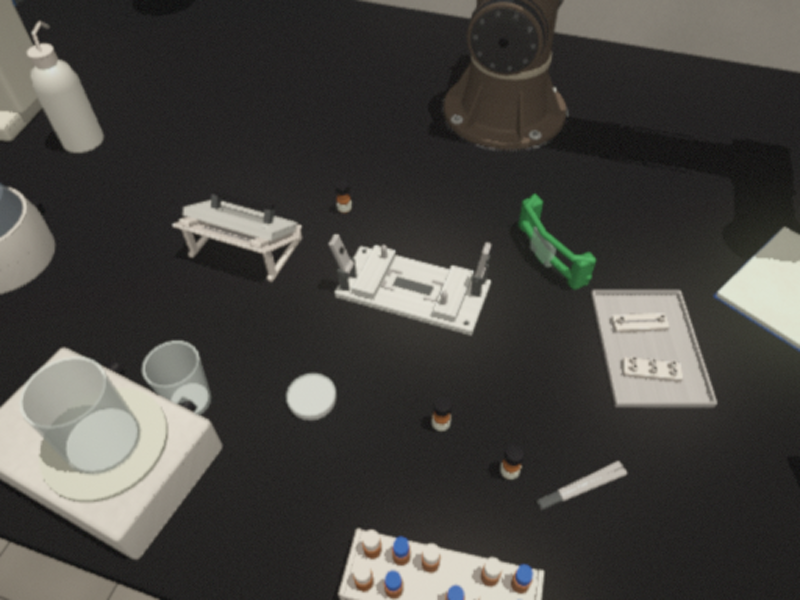

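```bash
python3 - <<'E'
from h import *
z=np.load("pics/t0.npz"); im=z["im"][:,:,::-1]; d=z["d"]
def crop(x,y,w,h,s): 
    return cv2.resize(im[y:y+h,x:x+w],None,fx=s,fy=s,interpolation=cv2.INTER_CUBIC)
A=crop(220,178,110,55,7)  #770x385
B=crop(105,205,55,30,7)   #385x210
C=crop(350,176,90,60,4.25)   #382x255 
out=np.zeros((600,800,3),np.uint8); out[:385,:770]=A; out[388:598,:385]=B; 
C=C[:210]; out[388:388+C.shape[0],400:400+C.shape[1]]=C
cv2.imwrite("pics/c0.png",out)
# depth check
p=cloud("top",d)
for u,v in [(134,221),(100,215),(270,205),(240,205),(300,205),(380,200),(365,205),(420,215),(395,222)]: print((u,v),p[v,u].round(4))
E
```

```text
(134, 221) [0.4418 0.2996 0.0108]
(100, 215) [0.4555 0.3819 0.0103]
(270, 205) [ 0.4819 -0.0235  0.0119]
(240, 205) [0.4802 0.0471 0.0274]
(300, 205) [ 0.4812 -0.0933  0.0262]
(380, 200) [ 0.4898 -0.2654  0.0716]
(365, 205) [ 0.4792 -0.2344  0.0628]
(420, 215) [ 0.4564 -0.3461  0.0851]
(395, 222) [ 0.4426 -0.3076  0.041 ]
```

View pics/c0.png

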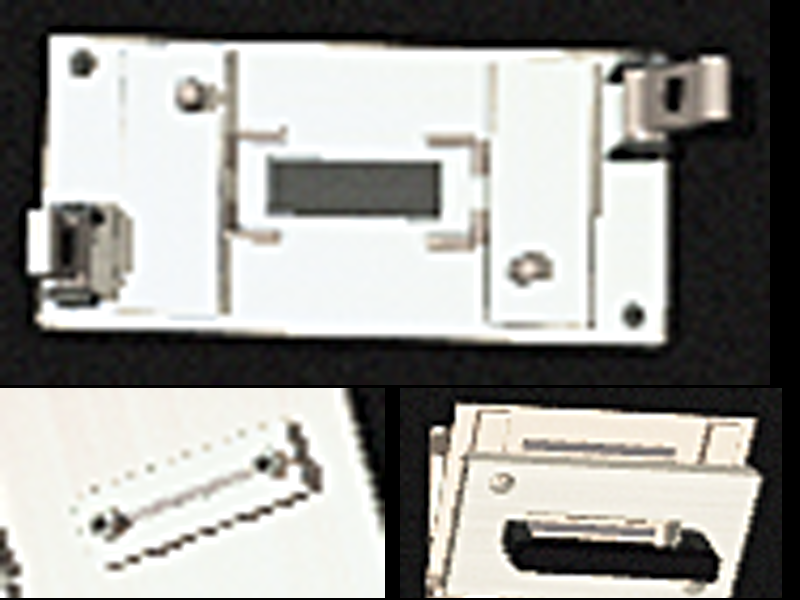

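```bash
cat > m.py <<'E'
from h import *
z=np.load("pics/t0.npz"); im=z["im"]; d=z["d"]; g=im.max(2).astype(np.uint8); p=cloud("top",d)
Z=lambda x0,y0,s,q:(np.array(q)+.5)/s-.5+np.array([x0,y0])
# holder: window + base corners + pins
sub=g[190:220,250:290]; m=(sub<150).astype(np.uint8)
n,l,st,c=cv2.connectedComponentsWithStats(m); k=1+np.argmax(st[1:,4]); print("window px",c[k]+[250,190],st[k])
cs=Z(220,178,7,[(267,160),(440,160),(440,216),(267,216)]); w=ray("top",cs,.012); print("win",w.mean(0).round(4), ray("top",c[k]+[250,190],.012).round(4))
def yaw(a,b): return np.degrees(np.arctan2((a-b)[1],(a-b)[0]))
b=ray("top",Z(220,178,7,[(50,35),(667,58),(665,343),(40,327)]),.012); print("base",b.mean(0).round(4), [np.linalg.norm(b[i]-b[(i+1)%4]).round(4) for i in range(4)],"yaw(y axis)-90:",yaw(b[0],b[1])-90,yaw(b[3],b[2])-90)
pn=ray("top",Z(220,178,7,[(192,93),(530,266)]),.052); print("pins",pn.round(4),pn.mean(0),np.linalg.norm(pn[0]-pn[1]),"expect",2*np.hypot(27,56),"yaw",yaw(pn[0],pn[1])-np.degrees(np.arctan2(56,27)))
# slide
s=ray("top",Z(105,205,7,[(73,507),(292,425),(320,488),(108,567)])-[0,388/7],.013); print("slide",s.mean(0).round(4),[np.linalg.norm(s[i]-s[(i+1)%4]).round(4) for i in range(4)],yaw(s[0],s[1])-90,yaw(s[3],s[2])-90)
q=ray("top",Z(105,205,7,[(103,523),(266,463)])-[0,388/7],.021);print("ports",q.mean(0).round(4),np.linalg.norm(q[0]-q[1]),yaw(q[0],q[1])-90)
# plate
reg=p[178:232,350:440].reshape(-1,3); gg=g[178:232,350:440].ravel()
pl=reg[(reg[:,2]>.035)&(gg>150)]
from numpy.linalg import svd
for _ in range(6):
    c0=pl.mean(0); nrm=svd(pl-c0)[2][2]; nrm*=np.sign(nrm[2]); e=(pl-c0)@nrm; pl=pl[abs(e)<.004] if _ else pl[abs(e)<.02]
print("plate plane",c0.round(4),nrm.round(3),"tilt",np.degrees(np.arccos(nrm[2])),"dir",np.degrees(np.arctan2(nrm[1],nrm[0])),len(pl),"noise",e.std())
h=(reg-c0)@nrm; hb=reg[(h>.015)&(h<.045)]; hh=h[(h>.015)&(h<.045)]; print("handle pts",len(hb),hb.mean(0),hh.mean(),np.percentile(hh,[5,50,95]))
r2=cv2.minAreaRect(hb[:,:2].astype(np.float32)*1000);print(r2)
r3=cv2.minAreaRect(pl[:,:2].astype(np.float32)*1000);print(r3)
# slide by depth
t=p[195:245,100:165].reshape(-1,3); t=t[(abs(t[:,0]-.445)<.06)&(abs(t[:,1]-.3)<.06)]
print(np.percentile(t[:,2],[5,25,50,75,95]).round(4)); sl=t[(t[:,2]>.009)];print(len(sl),cv2.minAreaRect(sl[:,:2].astype(np.float32)*1000),np.median(sl,0))
E
python3 m.py
```

```text
window px [270.  204.5] [  8  11  25   8 200]
win [ 0.4833 -0.0237  0.012 ] [[ 0.4831 -0.0235  0.012 ]]
base [ 0.4827 -0.0242  0.012 ] [np.float64(0.2114), np.float64(0.0969), np.float64(0.2109), np.float64(0.0997)] yaw(y axis)-90: -1.811595450799203 -1.0516242473907198
pins [[ 0.5107  0.0303  0.052 ]
 [ 0.4551 -0.0795  0.052 ]] [ 0.48290055 -0.02460042  0.052     ] 0.12307322733887334 expect 124.33824833895642 yaw -1.1152234927450877
slide [0.4438 0.3015 0.013 ] [np.float64(0.0784), np.float64(0.0237), np.float64(0.0756), np.float64(0.024)] 21.143318118349995 20.990598088220096
ports [0.4447 0.3035 0.021 ] 0.05761450827765578 20.79339653166062
plate plane [ 0.4941 -0.3004  0.0736] [-0.571  0.023  0.821] tilt 34.824216717346445 dir 177.66673727871384 525 noise 0.0011916836919259348
handle pts 387 [ 0.45427399 -0.30297262  0.08428604] 0.03139474021443161 [0.02207899 0.03300966 0.03574237]
((455.67169189453125, -304.56414794921875), (102.46549224853516, 20.382570266723633), 87.65292358398438)
((488.04443359375, -307.04052734375), (149.52076721191406, 31.41996192932129), 87.45364379882812)
[-0.0006  0.0017  0.0031  0.0049  0.0137]
426 ((454.22662353515625, 297.7292175292969), (131.2794952392578, 97.80467987060547), 17.819656372070312) [0.44407862 0.30020578 0.0125066 ]
```

```bash
cat > go.py <<'E'
import sys,numpy as np
from plant import r
def left(x,y,z,yaw,inplace=False):
    s=r.get_state(); p=s["tcp_pos"]; a=np.radians(s["eef_rot"][2]); d=np.array([x,y,z])-p
    dy=(yaw-s["eef_rot"][2]+180)%360-180
    print("t %.2f"%s["time_s"],"tcp",p.round(4),s["eef_rot"].round(2),"F",s["contact_force"].round(1),"w %.4f"%s["gripper_width"])
    for nm,b in(("now",a),("afterturn",np.radians(yaw))):
        print(nm,"units x %.2f y %.2f z %.2f yaw %.2f"%((np.cos(b)*d[0]+np.sin(b)*d[1])/.025,(np.sin(b)*d[0]-np.cos(b)*d[1])/.025,-d[2]/.025,-dy/4))
if __name__=="__main__": left(*map(float,sys.argv[1:5]))
E
R='{"x":1,"y":0.764}'
python3 -m inch '[{"x":1,"y":0.764},{"x":1,"y":0.764},{"x":1,"y":0.764},{"x":1,"y":0.764},{"x":1,"y":0.764}]' 0.14 20
python3 -m inch '[{"x":1,"y":0.764},{"x":1,"y":0.764},{"x":1,"y":0.764},{"x":1,"y":0.764},{"x":1,"y":0.764}]'
python3 -m inch '[{"yaw":1},{"yaw":1},{"yaw":1},{"yaw":1},{"yaw":1}]'
python3 -m inch '[{"yaw":1},{"yaw":1},{"yaw":1},{"yaw":1},{"yaw":1}]'
python3 go.py 0.444 0.3025 0.1 -69
```

```text
t 0.10 tcp [0.1746 0.6516 0.2367] [ 1.7992e+02 -1.0000e-02 -1.5010e+01] F [-0.3 -0.6  0.3] w 0.0880
now units x 14.02 y 10.70 z 5.47 yaw 13.50
afterturn units x 16.90 y -5.06 z 5.47 yaw 13.50validation failed for argument at $[0]...
validation failed for argument at $[0]...
validation failed for argument at $[0]...
validation failed for argument at $[0]...
```

```bash

python3 -m inch '[{"x":1,"y":0.764,"z":0,"yaw":0},{"x":1,"y":0.764,"z":0,"yaw":0},{"x":1,"y":0.764,"z":0,"yaw":0},{"x":1,"y":0.764,"z":0,"yaw":0},{"x":1,"y":0.764,"z":0,"yaw":0}]' 0.14 20
python3 go.py 0.444 0.3025 0.1 -69
```

```text
time_s: 0.52
tcp_pos: [0.2696, 0.5257, 0.2321]
eef_rot: [179.6, -0.0, -14.6]
contact_force: [1.2, 1.2, 0.5]
gripper_width: 0.0598
t 0.52 tcp [0.2696 0.5257 0.2321] [ 1.7957e+02 -3.0000e-02 -1.4630e+01] F [1.2 1.2 0.5] w 0.0598
now units x 9.00 y 6.88 z 5.29 yaw 13.59
afterturn units x 10.84 y -3.31 z 5.29 yaw 13.59
```

```bash

python3 -m inch '[{"x":1,"y":0.764,"z":0.2,"yaw":0},{"x":1,"y":0.764,"z":0.2,"yaw":0},{"x":1,"y":0.764,"z":0.2,"yaw":0},{"x":1,"y":0.764,"z":0.2,"yaw":0},{"x":1,"y":0.764,"z":0.2,"yaw":0}]'
python3 -m inch '[{"x":1,"y":0.764,"z":0.2,"yaw":0},{"x":1,"y":0.764,"z":0.2,"yaw":0},{"x":1,"y":0.764,"z":0.2,"yaw":0},{"x":1,"y":0.764,"z":0.2,"yaw":0},{"x":0,"y":0,"z":0,"yaw":1}]'
python3 -m inch '[{"x":0,"y":0,"z":0.2,"yaw":1},{"x":0,"y":0,"z":0.2,"yaw":1},{"x":0,"y":0,"z":0.2,"yaw":1},{"x":0,"y":0,"z":0.2,"yaw":1},{"x":0,"y":0,"z":0.2,"yaw":1}]'
python3 -m inch '[{"x":0,"y":0,"z":0.2,"yaw":1},{"x":0,"y":0,"z":0.2,"yaw":1},{"x":0,"y":0,"z":0.2,"yaw":1},{"x":0,"y":0,"z":0.2,"yaw":1},{"x":0,"y":0,"z":0.2,"yaw":1}]'
python3 go.py 0.444 0.3025 0.05 -69
```

```text
time_s: 0.93
tcp_pos: [0.3695, 0.3945, 0.207]
eef_rot: [179.6, -0.0, -14.5]
contact_force: [1.3, 0.4, -0.8]
gripper_width: 0.0501
time_s: 1.35
tcp_pos: [0.4504, 0.2849, 0.1847]
eef_rot: [179.4, 0.1, -18.6]
contact_force: [-0.8, 0.6, 0.1]
gripper_width: 0.0499
time_s: 1.77
tcp_pos: [0.4517, 0.2804, 0.1579]
eef_rot: [179.3, -0.2, -40.0]
contact_force: [-0.9, 0.5, 0.9]
gripper_width: 0.0502
time_s: 2.18
tcp_pos: [0.4505, 0.2788, 0.1302]
eef_rot: [179.2, -0.4, -61.1]
contact_force: [-0.3, 0.2, -1.0]
gripper_width: 0.0495
t 2.18 tcp [0.4505 0.2788 0.1302] [179.2   -0.44 -61.07] F [-0.3  0.2 -1. ] w 0.0495
now units x -0.95 y -0.23 z 3.21 yaw 1.98
afterturn units x -0.98 y -0.09 z 3.21 yaw 1.98
```

```bash

python3 -m inch '[{"x":-0.5,"y":-0.08,"z":0.2,"yaw":1},{"x":-0.5,"y":-0.08,"z":0.2,"yaw":0.9},{"x":0,"y":0,"z":0.9,"yaw":0},{"x":0,"y":0,"z":0.9,"yaw":0},{"x":0,"y":0,"z":0.9,"yaw":0}]'
python3 go.py 0.444 0.3025 0.016 -69; python3 - <<'E'
from h import *
a,_=shot("top","t1"); b,_=shot("scene","s1")
A=cv2.resize(a[190:250,90:180,::-1],None,fx=4.4,fy=4.4,interpolation=cv2.INTER_CUBIC)
B=cv2.resize(b[160:260,360:480,::-1],None,fx=3.3,fy=3.3,interpolation=cv2.INTER_CUBIC)
o=np.zeros((max(A.shape[0],B.shape[0]),800,3),np.uint8);o[:A.shape[0],:A.shape[1]]=A;o[:B.shape[0],400:400+B.shape[1]]=B;cv2.imwrite("pics/c1.png",o)
E
```

```text
time_s: 2.6
tcp_pos: [0.4433, 0.3044, 0.0526]
eef_rot: [179.6, -0.4, -69.4]
contact_force: [0.1, 1.6, -0.1]
gripper_width: 0.0503
t 2.60 tcp [0.4433 0.3044 0.0526] [179.58  -0.36 -69.4 ] F [ 0.1  1.6 -0.1] w 0.0503
now units x 0.08 y 0.00 z 1.47 yaw -0.10
afterturn units x 0.08 y 0.00 z 1.47 yaw -0.10
```

View pics/c1.png

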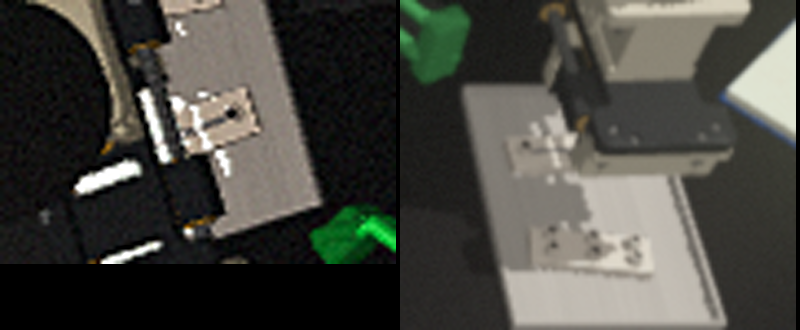

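The picture shows the fingers straddling the two-port slide, near (215,125) in the left crop. The six-well slide is clear of them.

```bash

python3 -m inch '[{"x":0.08,"y":0,"z":0.5,"yaw":-0.1},{"x":0,"y":0,"z":0.5,"yaw":0},{"x":0,"y":0,"z":0.43,"yaw":0},{"x":0,"y":0,"z":0,"yaw":0}]'
python3 -m inch '[{"x":0,"y":0,"z":0,"yaw":0},{"x":0,"y":0,"z":0,"yaw":0},{"x":0,"y":0,"z":0,"yaw":0},{"x":0,"y":0,"z":0,"yaw":0},{"x":0,"y":0,"z":0,"yaw":0}]' -1 15
python3 go.py 0.444 0.3025 0.016 -69
```

```text
time_s: 3.03
tcp_pos: [0.4427, 0.3001, 0.0156]
eef_rot: [179.2, -0.6, -69.0]
contact_force: [0.1, 0.3, -0.3]
gripper_width: 0.0501
time_s: 3.45
tcp_pos: [0.4442, 0.3016, 0.0191]
eef_rot: [179.4, -0.5, -68.9]
contact_force: [-0.8, 0.1, -0.5]
gripper_width: 0.0257
t 3.45 tcp [0.4442 0.3016 0.0191] [179.43  -0.51 -68.93] F [-0.8  0.1 -0.5] w 0.0257
now units x -0.04 y -0.01 z 0.12 yaw 0.02
afterturn units x -0.04 y -0.01 z 0.12 yaw 0.02
```

```bash

python3 -m inch '[{"x":0,"y":0,"z":-0.5,"yaw":0},{"x":0,"y":0,"z":-1,"yaw":0},{"x":0,"y":0,"z":-1,"yaw":0},{"x":0,"y":0,"z":-1,"yaw":0},{"x":0,"y":0,"z":-1,"yaw":0}]'
python3 -m inch '[{"x":0,"y":0,"z":-1,"yaw":0.9},{"x":0,"y":0,"z":-0.3,"yaw":0.9},{"x":0,"y":0,"z":0,"yaw":0.9},{"x":0,"y":0,"z":0,"yaw":0.9},{"x":0,"y":0,"z":0,"yaw":0.9}]'
python3 -m inch '[{"x":0,"y":0,"z":0,"yaw":0.9},{"x":0.8,"y":-0.1,"z":0,"yaw":0},{"x":1,"y":-0.1,"z":0,"yaw":0},{"x":1,"y":-0.1,"z":0,"yaw":0},{"x":1,"y":-0.1,"z":0,"yaw":0}]'
python3 go.py 0.483 -0.0242 0.16 -91.2
```

```text
time_s: 3.87
tcp_pos: [0.4423, 0.2999, 0.1316]
eef_rot: [178.9, -0.8, -69.0]
contact_force: [0.6, -0.2, -0.8]
gripper_width: 0.0256
time_s: 4.28
tcp_pos: [0.445, 0.3031, 0.1759]
eef_rot: [179.8, -0.5, -87.6]
contact_force: [0.6, 0.1, -0.3]
gripper_width: 0.0259
time_s: 4.7
tcp_pos: [0.4526, 0.2091, 0.1787]
eef_rot: [-180.0, -0.2, -91.4]
contact_force: [0.7, 0.4, -0.3]
gripper_width: 0.0261
t 4.70 tcp [0.4526 0.2091 0.1787] [-179.99   -0.24  -91.36] F [ 0.7  0.4 -0.3] w 0.0261
now units x 9.30 y -1.44 z 0.75 yaw -0.04
afterturn units x 9.31 y -1.41 z 0.75 yaw -0.04
```

```bash

python3 -m inch '[{"x":1,"y":-0.15,"z":0,"yaw":0},{"x":1,"y":-0.15,"z":0,"yaw":0},{"x":1,"y":-0.15,"z":0,"yaw":0},{"x":1,"y":-0.15,"z":0,"yaw":0},{"x":1,"y":-0.15,"z":0.2,"yaw":0}]'
python3 -m inch '[{"x":1,"y":-0.15,"z":0,"yaw":0},{"x":1,"y":-0.15,"z":0,"yaw":0},{"x":1,"y":-0.15,"z":0.2,"yaw":0},{"x":1,"y":-0.15,"z":0.2,"yaw":0},{"x":0.3,"y":-0.05,"z":0.1,"yaw":0}]'
python3 -m inch '[{"x":0,"y":0,"z":0,"yaw":0},{"x":0,"y":0,"z":0,"yaw":0}]'
python3 go.py 0.483 -0.0242 0.16 -91.2
python3 - <<'E'
from h import *
a,_=shot("top","t2"); b,_=shot("scene","s2")
A=cv2.resize(a[150:240,220:330,::-1],None,fx=3.6,fy=3.6,interpolation=cv2.INTER_CUBIC)
B=cv2.resize(b[120:220,200:330,::-1],None,fx=3.05,fy=3.05,interpolation=cv2.INTER_CUBIC)
o=np.zeros((max(A.shape[0],B.shape[0]),800,3),np.uint8);o[:A.shape[0],:A.shape[1]]=A;o[:B.shape[0],400:400+B.shape[1]]=B[:,:400];cv2.imwrite("pics/c2.png",o)
E
```

```text
time_s: 5.12
tcp_pos: [0.4681, 0.0781, 0.1771]
eef_rot: [-179.8, -0.1, -91.2]
contact_force: [0.6, 0.1, -0.2]
gripper_width: 0.0259
time_s: 5.53
tcp_pos: [0.4814, -0.0371, 0.1665]
eef_rot: [-179.5, 0.0, -91.3]
contact_force: [1.1, 0.0, 0.1]
gripper_width: 0.0254
time_s: 5.7
tcp_pos: [0.481, -0.039, 0.1664]
eef_rot: [-179.6, 0.1, -91.5]
contact_force: [0.5, -0.1, 0.0]
gripper_width: 0.0256
t 5.70 tcp [ 0.481  -0.039   0.1664] [-1.7956e+02  5.0000e-02 -9.1510e+01] F [ 0.5 -0.1  0. ] w 0.0256
now units x -0.60 y -0.07 z 0.26 yaw -0.08
afterturn units x -0.60 y -0.07 z 0.26 yaw -0.08
```

View pics/c2.png

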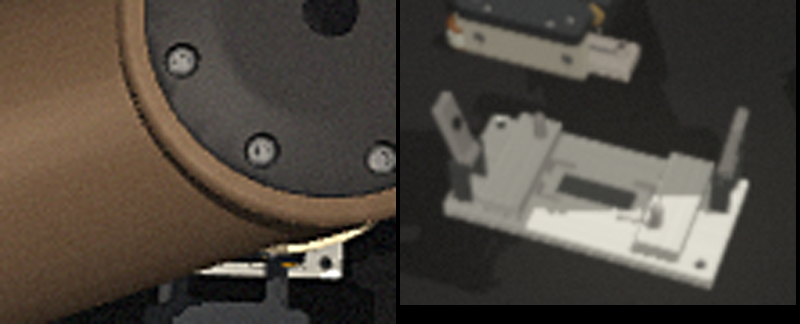

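```bash

python3 -m inch '[{"x":-0.6,"y":-0.07,"z":0.4,"yaw":-0.08},{"x":0,"y":0,"z":1,"yaw":0},{"x":0,"y":0,"z":1,"yaw":0},{"x":0,"y":0,"z":1,"yaw":0},{"x":0,"y":0,"z":1,"yaw":0}]'
python3 -m inch '[{"x":0,"y":0,"z":0.5,"yaw":0},{"x":0,"y":0,"z":0,"yaw":0},{"x":0,"y":0,"z":0,"yaw":0}]'
python3 go.py 0.483 -0.0242 0.04 -91.2
python3 - <<'E'
from h import *
b,_=shot("scene","s3")
B=cv2.resize(b[148:218,210:325,::-1],None,fx=6.9,fy=6.9,interpolation=cv2.INTER_CUBIC)
cv2.imwrite("pics/c3.png",B)
E
```

```text
time_s: 6.22
tcp_pos: [0.4911, -0.0156, 0.0612]
eef_rot: [-178.5, 0.4, -90.6]
contact_force: [0.5, 0.2, -0.9]
gripper_width: 0.0256
time_s: 6.47
tcp_pos: [0.4889, -0.0129, 0.0443]
eef_rot: [-178.9, 0.2, -90.4]
contact_force: [0.5, 0.2, -0.2]
gripper_width: 0.0258
t 6.47 tcp [ 0.4889 -0.0129  0.0443] [-178.92    0.24  -90.4 ] F [ 0.5  0.2 -0.2] w 0.0258
now units x 0.45 y 0.23 z 0.17 yaw 0.20
afterturn units x 0.45 y 0.23 z 0.17 yaw 0.20
```

View pics/c3.png

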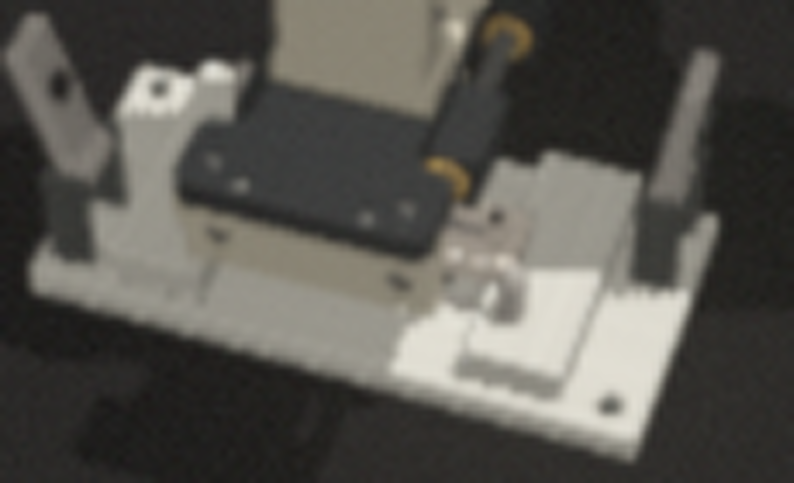

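```bash
python3 - <<'E'
from h import *
uv=(np.array([497,215])+.5)/6.9-.5+[210,148]
for z in(.047,.0493,.051):
    q=ray("scene",uv,z)[0]; t=np.array([.4889,-.0129]); a=np.radians(-90.4+180); u=np.array([np.cos(a),np.sin(a)]); print(q.round(4),"along",(q[:2]-t)@u)
# pin tips seen in scene s0: predicted vs holder estimate
a=np.radians(-1.2);R=np.array([[np.cos(a),-np.sin(a)],[np.sin(a),np.cos(a)]])
for p in[(.027,.056),(-.027,-.056)]:
    w=np.r_[R@p+[.483,-.0242],.052]; print(w.round(4),(proj("scene",w)[0]),"top",proj("top",w)[0])
E
python3 -m inch '[{"x":0.45,"y":0.23,"z":0,"yaw":0.2},{"x":0,"y":0,"z":0,"yaw":0},{"x":0,"y":0,"z":0,"yaw":0}]'
python3 go.py 0.483 -0.0242 0.04 -91.2
```

```text
[0.4891 0.0202 0.047 ] along 0.03315014290439254
[0.491  0.0208 0.0493] along 0.03366369417978127
[0.4924 0.0211 0.051 ] along 0.0340432755572425
[0.5112 0.0312 0.052 ] [283.54720922 185.75321116] top [246.59831701 190.65163617]
[ 0.4548 -0.0796  0.052 ] [244.73441736 156.41452556] top [295.34075102 215.69072665]
time_s: 6.77
tcp_pos: [0.4848, -0.0234, 0.0474]
eef_rot: [-178.6, 0.4, -91.1]
contact_force: [0.9, 0.6, -0.5]
gripper_width: 0.0259
t 6.77 tcp [ 0.4848 -0.0234  0.0474] [-178.64    0.36  -91.13] F [ 0.9  0.6 -0.5] w 0.0259
now units x 0.04 y 0.07 z 0.30 yaw 0.02
afterturn units x 0.04 y 0.07 z 0.30 yaw 0.02
```

```bash
python3 - <<'E'
from h import *
for c in [(530,207),(522,272)]:
  uv=(np.array(c)+.5)/6.9-.5+[210,148]
  for z in(.0413,.0313):
    q=ray("scene",uv,z)[0]; print(c,z,(q[:2]-[.4889,-.0129]).round(4))
a,_=shot("top","t4"); b,_=shot("scene","s4")
B=cv2.resize(b[165:205,255:320,::-1],None,fx=9,fy=9,interpolation=cv2.INTER_CUBIC)
A=cv2.resize(a[170:225,225:265,::-1],None,fx=5,fy=5,interpolation=cv2.INTER_CUBIC)
o=np.zeros((max(A.shape[0],B.shape[0]),800,3),np.uint8);o[:B.shape[0],:B.shape[1]]=B;o[:A.shape[0],590:590+A.shape[1]]=A;cv2.imwrite("pics/c4.png",o)
E
```

```text
(530, 207) 0.0413 [-0.0112  0.0412]
(530, 207) 0.0313 [-0.0195  0.0391]
(522, 272) 0.0413 [0.016  0.0465]
(522, 272) 0.0313 [0.008  0.0445]
```

View pics/c4.png

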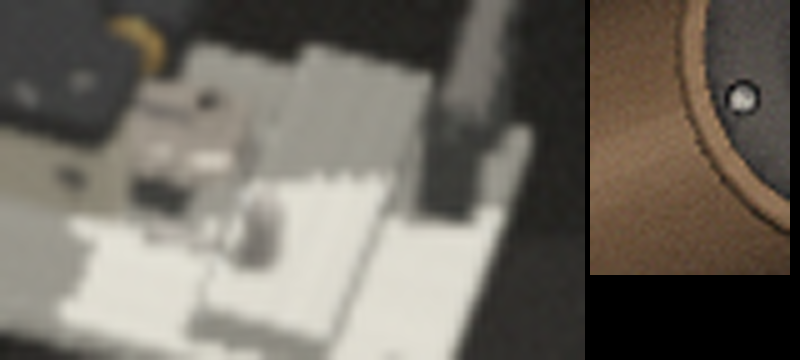

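```bash
python3 - <<'E'
from h import *
for c,z in [((210,100),.0524),((250,93),.0444),((232,165),.0444)]:
  uv=(np.array(c)+.5)/9-.5+[255,165]
  q=ray("scene",uv,z)[0]; print(c,z,(q[:2]-[.4848,-.0234]).round(4))
E
python3 go.py 0.483 -0.0272 0.03 -91.2
```

```text
(210, 100) 0.0524 [0.0027 0.0344]
(250, 93) 0.0444 [-0.0093  0.0414]
(232, 165) 0.0444 [0.0146 0.0439]
t 6.87 tcp [ 0.4846 -0.0234  0.0472] [-178.66    0.35  -91.14] F [ 0.5 -0.2 -0.6] w 0.0258
now units x 0.15 y 0.06 z 0.69 yaw 0.02
afterturn units x 0.15 y 0.06 z 0.69 yaw 0.02
```

```bash

python3 -m inch '[{"x":0.18,"y":0.06,"z":0.2,"yaw":0.02},{"x":0,"y":0,"z":0.2,"yaw":0},{"x":0,"y":0,"z":0,"yaw":0},{"x":0,"y":0,"z":0,"yaw":0}]'
python3 go.py 0.483 -0.0277 0.025 -91.2
```

```text
time_s: 7.2
tcp_pos: [0.4839, -0.0282, 0.0373]
eef_rot: [-178.5, 0.4, -91.3]
contact_force: [-0.2, 0.2, -1.0]
gripper_width: 0.0259
t 7.20 tcp [ 0.4839 -0.0282  0.0373] [-178.5     0.42  -91.26] F [-0.2  0.2 -1. ] w 0.0259
now units x -0.02 y 0.03 z 0.49 yaw -0.01
afterturn units x -0.02 y 0.03 z 0.49 yaw -0.01
```

```bash

python3 -m inch '[{"x":-0.02,"y":0.03,"z":0.2,"yaw":0},{"x":0,"y":0,"z":0.15,"yaw":0},{"x":0,"y":0,"z":0,"yaw":0},{"x":0,"y":0,"z":0,"yaw":0}]'
python3 go.py 0.483 -0.0277 0.025 -91.2
python3 -m inch '[{"x":0,"y":0,"z":0.1,"yaw":0},{"x":0,"y":0,"z":0,"yaw":0}]'
python3 go.py 0.483 -0.0277 0.025 -91.2
```

```text
time_s: 7.53
tcp_pos: [0.4838, -0.0275, 0.0278]
eef_rot: [-178.5, 0.4, -91.2]
contact_force: [-2.3, 0.0, 8.5]
gripper_width: 0.0259
t 7.53 tcp [ 0.4838 -0.0275  0.0278] [-178.5     0.39  -91.22] F [-2.3  0.   8.5] w 0.0259
now units x 0.01 y 0.03 z 0.11 yaw -0.01
afterturn units x 0.01 y 0.03 z 0.11 yaw -0.01
time_s: 7.7
tcp_pos: [0.484, -0.0275, 0.0262]
eef_rot: [-178.5, 0.4, -91.2]
contact_force: [-0.4, 0.2, -1.0]
gripper_width: 0.0258
t 7.70 tcp [ 0.484  -0.0275  0.0262] [-178.51    0.35  -91.16] F [-0.4  0.2 -1. ] w 0.0258
now units x 0.01 y 0.04 z 0.05 yaw 0.01
afterturn units x 0.01 y 0.04 z 0.05 yaw 0.01
```

```bash

python3 -m inch '[{"x":0,"y":0.03,"z":0.07,"yaw":0},{"x":0,"y":0,"z":0,"yaw":0}]'
python3 -m inch '[{"x":0,"y":0,"z":0,"yaw":0},{"x":0,"y":0,"z":0,"yaw":0},{"x":0,"y":0,"z":0,"yaw":0},{"x":0,"y":0,"z":-0.5,"yaw":0},{"x":0,"y":0,"z":-1,"yaw":0}]' 0.1
python3 -m inch '[{"x":0,"y":0,"z":-1,"yaw":0},{"x":0,"y":0,"z":-1,"yaw":0},{"x":0,"y":0,"z":-1,"yaw":0},{"x":0,"y":0,"z":-1,"yaw":0},{"x":0,"y":0,"z":-1,"yaw":0}]'
python3 -m inch '[{"x":0.5,"y":0,"z":-0.5,"yaw":0},{"x":1,"y":0,"z":0,"yaw":0},{"x":1,"y":0,"z":0,"yaw":0},{"x":1,"y":0,"z":0,"yaw":0},{"x":1,"y":0,"z":0,"yaw":0}]'
python3 - <<'E'
from h import *
exec(open("m.py").read().split("# plate\n")[1].split("# slide by")[0]) if 0 else None
b,_=shot("scene","s5"); a,d=shot("top","t5")
B=cv2.resize(b[150:215,210:325,::-1],None,fx=4.3,fy=4.3,interpolation=cv2.INTER_CUBIC)
A=cv2.resize(a[185:225,235:310,::-1],None,fx=6.5,fy=6.5,interpolation=cv2.INTER_CUBIC)
o=np.zeros((590,500,3),np.uint8);o[:B.shape[0],:B.shape[1]]=B;o[290:290+A.shape[0],:A.shape[1]]=A;cv2.imwrite("pics/c5.png",o)
# handle
p=cloud("top",np.load("pics/t0.npz")["d"]);reg=p[178:232,350:440].reshape(-1,3)
n=np.array([-np.sin(np.radians(32))*np.cos(np.radians(2.4)),np.sin(np.radians(32))*np.sin(np.radians(2.4)),np.cos(np.radians(32))]); 
c0=np.array([0.4941,-.3004,.0736]); h=(reg-c0)@n; ok=(h>.026)&(h<.042); hb=reg[ok]; u=np.cross([np.sin(np.radians(2.4)),np.cos(np.radians(2.4)),0],n); v=np.cross(n,u)
a=(hb-c0)@u; b_=(hb-c0)@v; print(len(hb),"u",np.percentile(a,[2,50,98]),"v",np.percentile(b_,[1,99]),"h",np.median(h[ok]),"platey",np.percentile(((reg-c0)@v)[abs(h)<.006],[1,99]),"platex",np.percentile(((reg-c0)@u)[abs(h)<.006],[1,99]))
uc=np.percentile(a,[2,98]).mean(); vc=np.percentile(b_,[1,99]).mean(); print("bar centre",(c0+uc*u+vc*v+(np.median(h[ok])-.006)*n).round(4),"u",u.round(3),"v",v.round(3))
E
python3 go.py 0.455 -0.304 0.14 -92.4
```

```text
time_s: 7.87
tcp_pos: [0.4842, -0.0274, 0.0255]
eef_rot: [-178.4, 0.3, -91.1]
contact_force: [-0.6, 0.4, -0.5]
gripper_width: 0.0258
time_s: 8.28
tcp_pos: [0.4798, -0.0283, 0.059]
eef_rot: [-178.9, 0.2, -91.2]
contact_force: [0.9, -0.1, -0.4]
gripper_width: 0.0474
time_s: 8.7
tcp_pos: [0.4746, -0.0294, 0.1866]
eef_rot: [-179.4, 0.1, -91.2]
contact_force: [0.8, 0.8, -0.7]
gripper_width: 0.0484
time_s: 9.12
tcp_pos: [0.4759, -0.1415, 0.2069]
eef_rot: [-178.6, 0.3, -90.7]
contact_force: [0.6, -0.1, 0.2]
gripper_width: 0.0483
315 u [-0.03704911 -0.02862509 -0.02265775] v [-0.0551453   0.04436509] h 0.032124516832620284 platey [-0.08067831  0.06846978] platex [-0.074874   0.0102283]
bar centre [ 0.4547 -0.3041  0.0799] u [ 0.847 -0.036  0.53 ] v [0.042 0.999 0.   ]
t 9.22 tcp [ 0.4756 -0.1429  0.2064] [-178.66    0.24  -90.92] F [-0.7 -0.1 -0.8] w 0.0482
now units x 6.45 y 0.72 z 2.66 yaw 0.37
afterturn units x 6.47 y 0.55 z 2.66 yaw 0.37
```

View pics/c5.png

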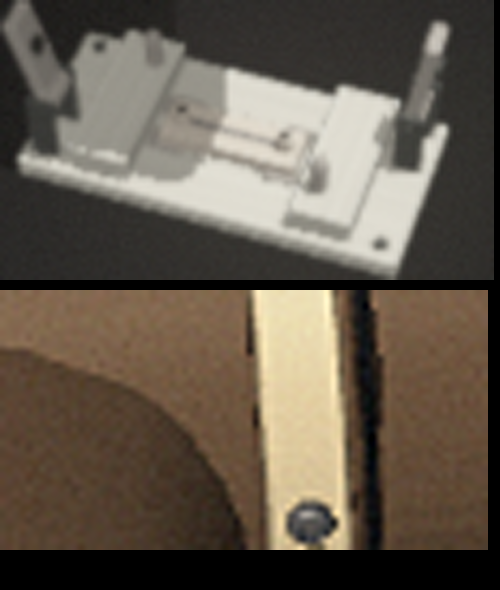

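```bash
python3 - <<'E'
from h import *
uv=(np.array([(182,106),(285,135)])+.5)/4.3-.5+[210,150]; q=ray("scene",uv,.030); print("ports",q.round(4),q.mean(0).round(4),np.linalg.norm(q[0]-q[1]),np.degrees(np.arctan2(*(q[1]-q[0])[:2])))
E
python3 -m inch '[{"x":1,"y":0.1,"z":0,"yaw":0.3},{"x":1,"y":0.1,"z":0,"yaw":0},{"x":1,"y":0.1,"z":0.2,"yaw":0},{"x":1,"y":0.1,"z":0.2,"yaw":0},{"x":1,"y":0.1,"z":0.2,"yaw":0}]' -0.36
python3 -m inch '[{"x":0.8,"y":0.05,"z":0.5,"yaw":0},{"x":0.3,"y":0,"z":0.5,"yaw":0},{"x":0,"y":0,"z":0.5,"yaw":0},{"x":0,"y":0,"z":0,"yaw":0},{"x":0,"y":0,"z":0,"yaw":0}]'
python3 go.py 0.4547 -0.3041 0.11 -92.4
```

```text
ports [[ 0.4835 -0.0524  0.03  ]
 [ 0.4857  0.0062  0.03  ]] [ 0.4846 -0.0231  0.03  ] 0.05862749274672914 2.1071852422437805
time_s: 9.63
tcp_pos: [0.4598, -0.2683, 0.1901]
eef_rot: [-178.6, 0.3, -92.0]
contact_force: [0.3, -1.0, 0.1]
gripper_width: 0.0283
time_s: 10.05
tcp_pos: [0.4568, -0.2996, 0.1483]
eef_rot: [-178.8, 0.4, -92.3]
contact_force: [0.4, -0.4, 0.1]
gripper_width: 0.0285
t 10.05 tcp [ 0.4568 -0.2996  0.1483] [-178.79    0.4   -92.28] F [ 0.4 -0.4  0.1] w 0.0285
now units x 0.18 y 0.08 z 1.53 yaw 0.03
afterturn units x 0.18 y 0.08 z 1.53 yaw 0.03
```

```bash

python3 -m inch '[{"x":0.18,"y":0.08,"z":0.5,"yaw":0.03},{"x":0,"y":0,"z":0.5,"yaw":0},{"x":0,"y":0,"z":0.3,"yaw":0},{"x":0,"y":0,"z":0,"yaw":0},{"x":0,"y":0,"z":0,"yaw":0}]'
python3 go.py 0.4547 -0.3041 0.088 -92.4
python3 - <<'E'
from h import *
b,_=shot("scene","s6"); print(proj("scene",[.4547,-.3041,.08]))
B=cv2.resize(b[110:180,105:205,::-1],None,fx=8,fy=8,interpolation=cv2.INTER_CUBIC)
cv2.imwrite("pics/c6.png",B)
E
```

```text
time_s: 10.47
tcp_pos: [0.4576, -0.302, 0.1178]
eef_rot: [-178.6, 0.3, -92.2]
contact_force: [-0.4, 0.1, 0.1]
gripper_width: 0.0278
t 10.47 tcp [ 0.4576 -0.302   0.1178] [-178.61    0.33  -92.21] F [-0.4  0.1  0.1] w 0.0278
now units x 0.09 y 0.11 z 1.19 yaw 0.05
afterturn units x 0.09 y 0.11 z 1.19 yaw 0.05
[[155.47695504 126.7736541 ]]
```

View pics/c6.png

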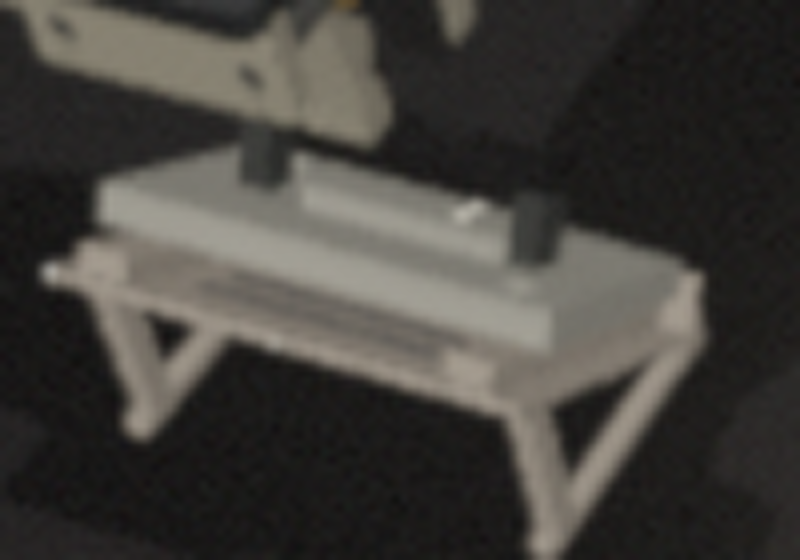

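```bash

python3 -m inch '[{"x":0.09,"y":0.11,"z":0.3,"yaw":0.05},{"x":0,"y":0,"z":0.3,"yaw":0},{"x":0,"y":0,"z":0,"yaw":0},{"x":0,"y":0,"z":0,"yaw":0}]'
python3 go.py 0.4547 -0.3041 0.088 -92.4
python3 -m inch '[{"x":0,"y":0,"z":0.3,"yaw":0},{"x":0,"y":0,"z":0,"yaw":0},{"x":0,"y":0,"z":0,"yaw":0}]'
python3 go.py 0.4547 -0.3041 0.086 -92.4
```

```text
time_s: 10.85
tcp_pos: [0.4563, -0.3042, 0.1036]
eef_rot: [-178.4, 0.3, -92.4]
contact_force: [0.5, -0.6, -0.4]
gripper_width: 0.0276
t 10.85 tcp [ 0.4563 -0.3042  0.1036] [-178.4     0.29  -92.36] F [ 0.5 -0.6 -0.4] w 0.0276
now units x 0.00 y 0.06 z 0.62 yaw 0.01
afterturn units x 0.00 y 0.06 z 0.62 yaw 0.01
time_s: 11.1
tcp_pos: [0.4566, -0.3043, 0.0954]
eef_rot: [-178.4, 0.3, -92.4]
contact_force: [-0.6, 0.2, 0.4]
gripper_width: 0.0287
t 11.10 tcp [ 0.4566 -0.3043  0.0954] [-178.39    0.28  -92.37] F [-0.6  0.2  0.4] w 0.0287
now units x -0.00 y 0.08 z 0.38 yaw 0.01
afterturn units x -0.00 y 0.08 z 0.38 yaw 0.01
```

```bash

python3 -m inch '[{"x":0,"y":0.07,"z":0.2,"yaw":0},{"x":0,"y":0,"z":0.15,"yaw":0},{"x":0,"y":0,"z":0,"yaw":0},{"x":0,"y":0,"z":0,"yaw":0}]'
python3 go.py 0.4547 -0.3041 0.086 -92.4
```

```text
time_s: 11.43
tcp_pos: [0.4548, -0.3042, 0.0856]
eef_rot: [-178.4, 0.3, -92.4]
contact_force: [0.1, 1.1, 0.7]
gripper_width: 0.0285
t 11.43 tcp [ 0.4548 -0.3042  0.0856] [-178.41    0.28  -92.38] F [0.1 1.1 0.7] w 0.0285
now units x -0.00 y 0.00 z -0.02 yaw 0.01
afterturn units x -0.00 y 0.00 z -0.02 yaw 0.01
```

```bash

python3 -m inch '[{"x":0,"y":0,"z":0.12,"yaw":0},{"x":0,"y":0,"z":0,"yaw":0},{"x":0,"y":0,"z":0,"yaw":0}]'
python3 -m inch '[{"x":0,"y":0,"z":0.12,"yaw":0},{"x":0,"y":0,"z":0,"yaw":0},{"x":0,"y":0,"z":0,"yaw":0}]'
```

```text
time_s: 11.68
tcp_pos: [0.455, -0.3042, 0.0823]
eef_rot: [-178.4, 0.3, -92.4]
contact_force: [-0.5, 0.2, 0.1]
gripper_width: 0.0284
time_s: 11.93
tcp_pos: [0.4553, -0.3042, 0.0792]
eef_rot: [-178.4, 0.3, -92.4]
contact_force: [-0.3, -0.2, -0.8]
gripper_width: 0.0282
```

```bash

python3 -m inch '[{"x":0,"y":0,"z":0.1,"yaw":0},{"x":0,"y":0,"z":0,"yaw":0},{"x":0,"y":0,"z":0,"yaw":0}]'
python3 -m inch '[{"x":0,"y":0,"z":0,"yaw":0},{"x":0,"y":0,"z":0,"yaw":0},{"x":0,"y":0,"z":0,"yaw":0},{"x":0,"y":0,"z":0,"yaw":0}]' -1 8
python3 -m inch '[{"x":0,"y":0,"z":-0.2,"yaw":0},{"x":0,"y":0,"z":-0.2,"yaw":0},{"x":0,"y":0,"z":-0.2,"yaw":0},{"x":0,"y":0,"z":0,"yaw":0}]'
python3 -m inch '[{"x":0,"y":0,"z":-0.2,"yaw":0},{"x":0,"y":0,"z":-0.2,"yaw":0},{"x":0,"y":0,"z":-0.2,"yaw":0},{"x":0,"y":0,"z":0,"yaw":0}]'
```

```text
time_s: 12.18
tcp_pos: [0.4557, -0.3044, 0.0774]
eef_rot: [-178.3, 0.2, -92.3]
contact_force: [-1.0, 0.7, 0.4]
gripper_width: 0.0283
time_s: 12.52
tcp_pos: [0.4544, -0.3043, 0.0772]
eef_rot: [-178.5, 0.3, -92.3]
contact_force: [1.4, 0.9, 2.0]
gripper_width: 0.0171
time_s: 12.85
tcp_pos: [0.4528, -0.3037, 0.0917]
eef_rot: [-178.6, 0.3, -92.4]
contact_force: [-2.1, -0.2, -2.4]
gripper_width: 0.0153
time_s: 13.18
tcp_pos: [0.4523, -0.3035, 0.1081]
eef_rot: [-178.6, 0.4, -92.4]
contact_force: [0.6, -0.1, -4.0]
gripper_width: 0.014
```

```bash

python3 -m inch '[{"x":0,"y":0,"z":0,"yaw":0},{"x":0,"y":0,"z":-0.3,"yaw":0},{"x":0,"y":0,"z":-0.8,"yaw":0},{"x":0,"y":0,"z":-0.8,"yaw":0},{"x":0,"y":0,"z":-0.8,"yaw":0}]' -1 35
python3 -m inch '[{"x":0,"y":0,"z":-0.8,"yaw":0},{"x":0,"y":0,"z":-0.4,"yaw":0},{"x":0,"y":0,"z":0,"yaw":0},{"x":0,"y":0,"z":0,"yaw":0}]'
python3 - <<'E'
from h import *
b,d=shot("scene","s7"); s=r.get_state(); print(s["tcp_pos"],s["eef_rot"])
B=cv2.resize(b[60:150,100:215,::-1],None,fx=6.5,fy=6.5,interpolation=cv2.INTER_CUBIC)
cv2.imwrite("pics/c7.png",B)
E
```

```text
time_s: 13.6
tcp_pos: [0.4475, -0.3025, 0.1741]
eef_rot: [-179.2, 0.6, -92.5]
contact_force: [0.0, -0.5, -5.4]
gripper_width: 0.0135
time_s: 13.93
tcp_pos: [0.4485, -0.3035, 0.2114]
eef_rot: [-178.7, 0.4, -92.5]
contact_force: [-0.2, 0.1, -4.9]
gripper_width: 0.0134
[ 0.44846768 -0.30354237  0.21122463] [-178.75793387    0.4313891   -92.44592529]
```

View pics/c7.png

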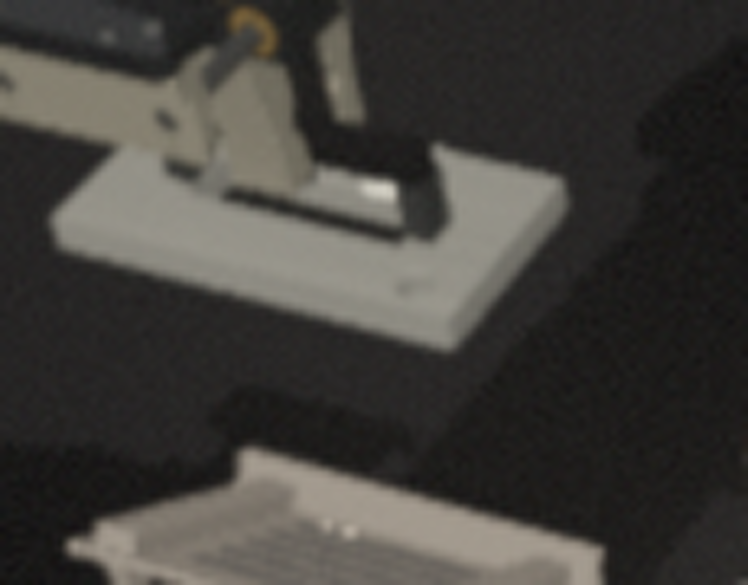

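```bash
python3 - <<'E'
from h import *
z=np.load("pics/s7.npz"); im=z["im"]; p=cloud("scene",z["d"])
f=lambda c:(np.array(c,float)+.5)/6.5-.5+[100,60]
poly=np.array([f(c) for c in [(75,215),(130,165),(200,205),(390,250),(450,160),(555,188),(445,315)]]).round().astype(np.int32)
m=np.zeros(p.shape[:2],np.uint8); cv2.fillPoly(m,[poly],1); m=cv2.erode(m,np.ones((3,3)))
q=p[(m>0)&(im.max(2)>100)]
for _ in range(5):
    A=np.c_[q[:,:2]-[.45,-.3],np.ones(len(q))]; c=np.linalg.lstsq(A,q[:,2],rcond=None)[0]; e=q[:,2]-A@c; q=q[abs(e)<.004]
print("plane z,slopes deg",c[2],np.degrees(c[:2]),len(q),e.std())
T=np.array([.44847,-.30354,.2112]); zt=c[2]; print("TCP above plate top",T[2]-zt)
P=[ray("scene",f(k),zt)[0] for k in [(447,326),(566,183),(50,222),(412,284)]]
for k,w in zip(["++","-+","+-","hole"],P): print(k,(w-T)[:2].round(4))
print(np.linalg.norm(P[0]-P[1]),np.linalg.norm(P[0]-P[2]),"centre by diag",((P[1]+P[2])/2-T)[:2],"yaw",np.degrees(np.arctan2(*(P[2]-P[0])[:2][::-1]))+90)
a=np.radians(-2.4); R=np.array([[np.cos(a),-np.sin(a)],[np.sin(a),np.cos(a)]]); print("centre by hole",(P[3]-T)[:2]-R@[.027,.056], "corner ++",(P[0]-T)[:2]-R@[.04,.075])
E
```

```text
plane z,slopes deg 0.1827726784769075 [5.20526042 1.05286305] 121 0.000948199575599132
TCP above plate top 0.02842732152309249
++ [0.0448 0.073 ]
-+ [-0.0342  0.0784]
+- [ 0.0384 -0.0772]
hole [0.0295 0.0527]
0.07924382860563282 0.15033951969822848 centre by diag [0.0020959 0.0005744] yaw -2.4318477607505855
centre by hole [ 0.00021346 -0.00209452] corner ++ [ 0.00171011 -0.0002761 ]
```

```bash
python3 - <<'E'
from h import *
z=np.load("pics/s7.npz"); im=z["im"]; p=cloud("scene",z["d"])
def fit(q):
    for _ in range(6):
        A=np.c_[q[:,:2]-q[:,:2].mean(0),np.ones(len(q))]; c=np.linalg.lstsq(A,q[:,2],rcond=None)[0]; e=q[:,2]-A@c; q=q[abs(e)<.004]
    return c[2].round(4),np.degrees(c[:2]).round(2),len(q)
def box(x,y,dx,dy,zl,zh):
    q=p.reshape(-1,3); return q[(abs(q[:,0]-x)<dx)&(abs(q[:,1]-y)<dy)&(q[:,2]>zl)&(q[:,2]<zh)]
print("bench",fit(box(.55,-.2,.04,.06,-.02,.02)),"bench2",fit(box(.6,.1,.04,.08,-.02,.02)))
print("endblocks",fit(box(.483,.038,.04,.014,.022,.034)),fit(box(.483,-.086,.04,.014,.022,.034)),"base",fit(box(.483,-.0242,.045,.035,.005,.018)))
for b in [(.48,-.27,.03,.1,.15,.21),(.42,-.3,.04,.1,.15,.21)]:print("plate",fit(box(*b)))
E
```

```text
bench (np.float64(0.0004), array([-0.05,  0.02]), 1313) bench2 (np.float64(0.0006), array([-0.06,  0.04]), 2403)
endblocks (np.float64(0.0285), array([ 0.05, -0.23]), 300) (np.float64(0.0284), array([-0.08,  1.06]), 289) base (np.float64(0.0126), array([ 0.08, -0.13]), 581)
plate (np.float64(0.1843), array([-5.83,  0.12]), 608)
plate (np.float64(0.184), array([7.95, 1.36]), 233)
```

```bash
python3 - <<'E'
from h import *
z=np.load("pics/s7.npz"); im=z["im"]; p=cloud("scene",z["d"]); q=p.reshape(-1,3)
T=np.array([.449,-.3035]); a=np.radians(-2.4); R=np.array([[np.cos(a),-np.sin(a)],[np.sin(a),np.cos(a)]])
l=(q[:,:2]-T)@R
for lo,hi in[(-.072,-.03),(-.02,.05),(.053,.072)]:
  for x in np.arange(-.04,.041,.008):
    m=(abs(l[:,0]-x)<.004)&(l[:,1]>lo)&(l[:,1]<hi)&(q[:,2]>.165)&(q[:,2]<.2); 
    print("%.3f:%.4f(%d)"%(x,np.median(q[m,2]) if m.any() else 0,m.sum()),end=" ")
  print()
E
```

```text
-0.040:0.0000(0) -0.032:0.0000(0) -0.024:0.0000(0) -0.016:0.1807(2) -0.008:0.1758(17) 0.000:0.1835(26) 0.008:0.1848(44) 0.016:0.1842(47) 0.024:0.1842(46) 0.032:0.1848(39) 0.040:0.1811(92) 
-0.040:0.1836(9) -0.032:0.1842(16) -0.024:0.1836(15) -0.016:0.1834(33) -0.008:0.1749(91) 0.000:0.1966(2) 0.008:0.1890(37) 0.016:0.1845(71) 0.024:0.1847(72) 0.032:0.1848(76) 0.040:0.1810(157) 
-0.040:0.1832(9) -0.032:0.1844(19) -0.024:0.1842(17) -0.016:0.1839(18) -0.008:0.1845(23) 0.000:0.1840(19) 0.008:0.1845(18) 0.016:0.1851(21) 0.024:0.1844(23) 0.032:0.1848(14) 0.040:0.1804(42)
```

```bash

python3 -m inch '[{"x":-0.3,"y":0,"z":0,"yaw":-0.1},{"x":-0.6,"y":0.08,"z":0,"yaw":-0.1},{"x":-0.8,"y":0.1,"z":0,"yaw":-0.1},{"x":-0.8,"y":0.1,"z":0,"yaw":0},{"x":-0.8,"y":0.1,"z":0,"yaw":0}]'
python3 -m inch '[{"x":-0.8,"y":0.1,"z":0,"yaw":0},{"x":-0.8,"y":0.1,"z":0,"yaw":0},{"x":-0.8,"y":0.1,"z":0,"yaw":0},{"x":-0.8,"y":0.1,"z":0,"yaw":0},{"x":-0.8,"y":0.1,"z":0,"yaw":0}]'
python3 -m inch '[{"x":-0.8,"y":0.1,"z":0,"yaw":0},{"x":-0.8,"y":0.1,"z":0,"yaw":0},{"x":-0.4,"y":0.1,"z":0,"yaw":0},{"x":0,"y":0,"z":0,"yaw":0},{"x":0,"y":0,"z":0,"yaw":0}]'
python3 go.py 0.483 -0.0242 0.12 -91.2
```

```text
time_s: 14.4
tcp_pos: [0.4385, -0.2191, 0.2057]
eef_rot: [-179.3, 0.5, -91.5]
contact_force: [-0.1, 0.3, -3.7]
gripper_width: 0.0138
time_s: 14.82
tcp_pos: [0.4235, -0.1126, 0.2007]
eef_rot: [-179.8, 0.5, -91.5]
contact_force: [0.1, 0.4, -4.1]
gripper_width: 0.0139
time_s: 15.23
tcp_pos: [0.4127, -0.0562, 0.1968]
eef_rot: [179.7, 0.5, -91.2]
contact_force: [-0.5, -0.6, -3.4]
gripper_width: 0.0138
t 15.23 tcp [ 0.4127 -0.0562  0.1968] [179.74   0.54 -91.19] F [-0.5 -0.6 -3.4] w 0.0138
now units x -1.34 y -2.79 z 3.07 yaw 0.00
afterturn units x -1.34 y -2.79 z 3.07 yaw 0.00
```

```bash

python3 -m inch '[{"x":-0.3,"y":-0.5,"z":0,"yaw":0},{"x":-0.4,"y":-0.8,"z":0,"yaw":0},{"x":-0.4,"y":-0.8,"z":0,"yaw":0},{"x":-0.2,"y":-0.6,"z":0.2,"yaw":0},{"x":0,"y":0,"z":0.4,"yaw":0}]'
python3 -m inch '[{"x":0,"y":0,"z":0.4,"yaw":0},{"x":0,"y":0,"z":0,"yaw":0},{"x":0,"y":0,"z":0,"yaw":0}]'
python3 go.py 0.483 -0.0242 0.12 -91.2
```

```text
time_s: 15.65
tcp_pos: [0.4841, -0.0255, 0.1809]
eef_rot: [179.8, 0.5, -91.2]
contact_force: [-0.3, -0.3, -3.1]
gripper_width: 0.0135
time_s: 15.9
tcp_pos: [0.4837, -0.027, 0.1664]
eef_rot: [179.4, 0.4, -91.4]
contact_force: [-0.0, 0.4, -3.7]
gripper_width: 0.0138
t 15.90 tcp [ 0.4837 -0.027   0.1664] [179.42   0.41 -91.35] F [-0.   0.4 -3.7] w 0.0138
now units x -0.11 y 0.03 z 1.85 yaw -0.04
afterturn units x -0.11 y 0.03 z 1.85 yaw -0.04
```

```bash

python3 -m inch '[{"x":-0.11,"y":0.03,"z":0.1,"yaw":-0.04},{"x":0,"y":0,"z":0.3,"yaw":0},{"x":0,"y":0,"z":0.3,"yaw":0},{"x":0,"y":0,"z":0,"yaw":0},{"x":0,"y":0,"z":0,"yaw":0}]'
python3 go.py 0.483 -0.0242 0.102 -91.2
```

```text
time_s: 16.32
tcp_pos: [0.4823, -0.025, 0.1478]
eef_rot: [179.4, 0.4, -91.3]
contact_force: [0.2, 0.4, -3.4]
gripper_width: 0.0132
t 16.32 tcp [ 0.4823 -0.025   0.1478] [179.44   0.41 -91.25] F [ 0.2  0.4 -3.4] w 0.0132
now units x -0.03 y -0.03 z 1.83 yaw -0.01
afterturn units x -0.03 y -0.03 z 1.83 yaw -0.01
```

```bash

python3 -m inch '[{"x":-0.03,"y":-0.03,"z":0.3,"yaw":0},{"x":0,"y":0,"z":0.4,"yaw":0},{"x":0,"y":0,"z":0.4,"yaw":0},{"x":0,"y":0,"z":0,"yaw":0},{"x":0,"y":0,"z":0,"yaw":0}]'
python3 go.py 0.483 -0.0242 0.102 -91.2
python3 - <<'E'
from h import *
b,d=shot("scene","s8"); s=r.get_state(); print(s["tcp_pos"],s["eef_rot"])
B=cv2.resize(b[125:215,205:325,::-1],None,fx=6.6,fy=6.6,interpolation=cv2.INTER_CUBIC)
cv2.imwrite("pics/c8.png",B)
E
```

```text
time_s: 16.73
tcp_pos: [0.4831, -0.0237, 0.1182]
eef_rot: [179.5, 0.4, -91.2]
contact_force: [-0.1, 0.3, -4.2]
gripper_width: 0.0134
t 16.73 tcp [ 0.4831 -0.0237  0.1182] [179.54   0.44 -91.23] F [-0.1  0.3 -4.2] w 0.0134
now units x 0.02 y 0.00 z 0.65 yaw -0.01
afterturn units x 0.02 y 0.00 z 0.65 yaw -0.01
[ 0.48286261 -0.02377675  0.1181117 ] [179.51381097   0.4383093  -91.23934732]
```

View pics/c8.png

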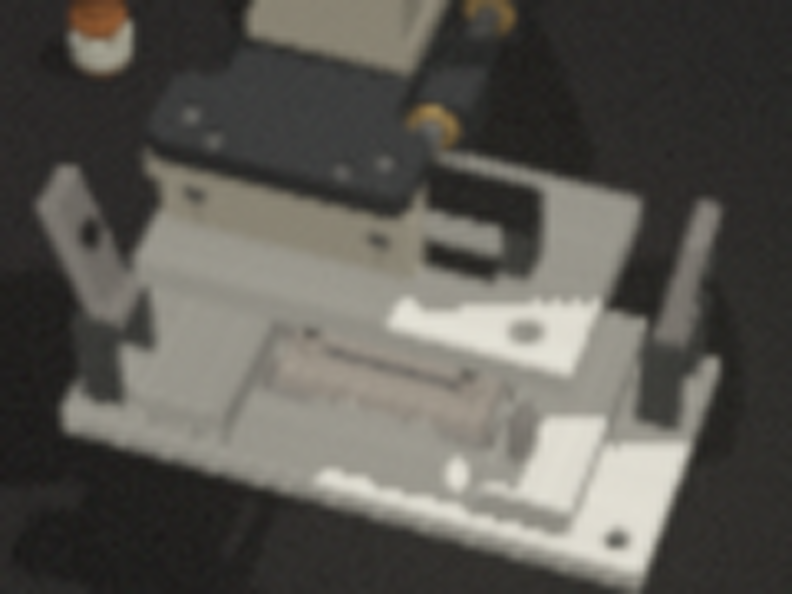

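```bash
python3 - <<'E'
from h import *
f=lambda c:(np.array(c,float)+.5)/6.6-.5+[205,125]
h=ray("scene",f((525,331)),.0914)[0]; print("hole",h.round(4))
for c in[(515,392),(518,396),(520,400)]: print("pin tip",c,ray("scene",f(c),.052)[0].round(4))
for c,z in[((575,376),.0914),((643,198),.0914),((135,262),.0914)]: print("corner",ray("scene",f(c),z)[0].round(4))
a=np.radians(-1.24); R=np.array([[np.cos(a),-np.sin(a)],[np.sin(a),np.cos(a)]])
print("hole exp from TCP",R@[.027,.056]+[.4829,-.0238])
print("expected pin px", (proj("scene",[.5112,.0312,.052])-[205,125]+.5)*6.6,(proj("scene",[.5112,.0312,.028])-[205,125]+.5)*6.6)
E
```

```text
hole [0.5133 0.0318 0.0914]
pin tip (515, 392) [0.507  0.0278 0.052 ]
pin tip (518, 396) [0.5083 0.0292 0.052 ]
pin tip (520, 400) [0.5097 0.0304 0.052 ]
corner [0.5264 0.0521 0.0914]
corner [0.4449 0.0523 0.0914]
corner [ 0.5245 -0.0979  0.0914]
hole exp from TCP [0.51110554 0.0316026 ]
expected pin px [[521.61854984 404.32835275]] [[519.2332375  449.33975846]]
```

```bash
python3 - <<'E'
from h import *
for t in("s0","s5","s8"):
    g=np.load(f"pics/{t}.npz")["im"].max(2); print(t,"cols 276..291"); 
    for v in range(182,197): print(v,g[v,276:292])
print(proj("scene",[[.5112,.0312,.052],[.5112,.0312,.028]]))
g=np.load("pics/t0.npz")["im"].max(2)
for v in range(187,197): print(v,g[v,240:254])
E
```

```text
s0 cols 276..291
182 [196 209 213 206 201 186 167 174 215 224 223 223 224 224 223 223]
183 [149 190 221 223 220 206 179 193 222 225 222 223 224 224 224 222]
184 [124 178 221 225 223 209 181 212 224 223 222 224 224 224 223 221]
185 [143 194 220 223 222 207 185 217 215 213 221 224 224 223 223 222]
186 [170 213 222 222 215 196 195 200 200 204 220 224 223 223 221 223]
187 [196 222 225 222 210 181 186 175 186 193 211 223 223 222 221 223]
188 [214 224 224 218 201 179 162 156 170 178 198 221 223 222 221 224]
189 [221 223 220 203 189 195 151 143 154 163 190 220 223 221 222 224]
190 [219 219 212 186 191 203 150 131 138 155 191 220 222 221 223 225]
191 [205 206 194 176 199 184 142 122 130 155 195 220 221 222 223 224]
192 [184 181 176 164 181 156 127 122 130 155 196 219 221 222 223 223]
193 [204 204 202 189 165 145 120 122 133 163 201 219 221 223 224 222]
194 [223 217 206 214 195 161 142 140 155 186 213 220 222 223 224 221]
195 [224 216 206 221 216 201 198 197 201 210 219 221 222 224 223 220]
196 [217 206 216 223 222 220 220 220 220 221 220 221 223 223 221 221]
s5 cols 276..291
182 [173 200 218
[... 2079 characters left out ...]
 222 224 224 222 221]
[[283.53311361 185.76187163]
 [283.17170265 192.58178158]]
187 [248 248 249 248 248 248 249 250 250 249 251 255 154 145]
188 [248 249 249 248 249 252 255 255 255 253 254 255 160 152]
189 [248 249 249 248 252 227 202 133 219 255 255 255 159 152]
190 [247 250 249 249 255 193 216 203 100 167 170 255 185 161]
191 [247 249 249 250 255 176 239 238 121 123 168 188 164 158]
192 [247 250 249 250 255 134 159 154  77 129 172 175 159 153]
193 [248 250 248 248 255 192  74  32  54 155 169 255 186 163]
194 [247 249 249 249 252 255 242 243 255 255 255 235 175 158]
195 [248 250 248 248 249 250 253 254 255 254 255 224 173 163]
196 [248 249 248 248 248 249 249 248 249 252 255 223 170 164]
```

```bash

python3 -m inch '[{"x":0.03,"y":0.05,"z":0.3,"yaw":0},{"x":0,"y":0,"z":0.3,"yaw":0},{"x":0,"y":0,"z":0,"yaw":0},{"x":0,"y":0,"z":0,"yaw":0}]'
python3 go.py 0.4818 -0.0245 0.09 -91.2
python3 -m inch '[{"x":0,"y":0,"z":0.2,"yaw":0},{"x":0,"y":0,"z":0,"yaw":0},{"x":0,"y":0,"z":0,"yaw":0}]'
python3 go.py 0.4818 -0.0245 0.09 -91.2
```

```text
time_s: 17.12
tcp_pos: [0.482, -0.0243, 0.1023]
eef_rot: [179.6, 0.5, -91.2]
contact_force: [-0.6, -0.3, -3.4]
gripper_width: 0.0135
t 17.12 tcp [ 0.482  -0.0243  0.1023] [179.6    0.46 -91.23] F [-0.6 -0.3 -3.4] w 0.0135
now units x 0.01 y 0.01 z 0.49 yaw -0.01
afterturn units x 0.01 y 0.01 z 0.49 yaw -0.01
time_s: 17.37
tcp_pos: [0.4822, -0.0242, 0.097]
eef_rot: [179.6, 0.5, -91.2]
contact_force: [0.6, -0.9, -3.2]
gripper_width: 0.0137
t 17.37 tcp [ 0.4822 -0.0242  0.097 ] [179.63   0.46 -91.22] F [ 0.6 -0.9 -3.2] w 0.0137
now units x 0.01 y 0.02 z 0.28 yaw -0.00
afterturn units x 0.01 y 0.02 z 0.28 yaw -0.00
```

```bash

python3 -m inch '[{"x":0.01,"y":0.02,"z":0.2,"yaw":0},{"x":0,"y":0,"z":0,"yaw":0},{"x":0,"y":0,"z":0,"yaw":0}]'
python3 -m inch '[{"x":0,"y":0,"z":0.12,"yaw":0},{"x":0,"y":0,"z":0,"yaw":0},{"x":0,"y":0,"z":0,"yaw":0}]'
python3 -m inch '[{"x":0,"y":0,"z":0.12,"yaw":0},{"x":0,"y":0,"z":0,"yaw":0},{"x":0,"y":0,"z":0,"yaw":0}]'
```

```text
time_s: 17.62
tcp_pos: [0.4819, -0.0243, 0.0918]
eef_rot: [179.7, 0.5, -91.2]
contact_force: [0.5, 0.5, -3.6]
gripper_width: 0.0136
time_s: 17.87
tcp_pos: [0.4821, -0.0243, 0.0886]
eef_rot: [179.7, 0.5, -91.2]
contact_force: [-0.4, -0.1, -4.9]
gripper_width: 0.0139
time_s: 18.12
tcp_pos: [0.4827, -0.024, 0.0856]
eef_rot: [179.8, 0.5, -91.2]
contact_force: [0.4, 0.3, -3.8]
gripper_width: 0.0137
```

```bash

python3 -m inch '[{"x":0,"y":0,"z":0.12,"yaw":0},{"x":0,"y":0,"z":0,"yaw":0},{"x":0,"y":0,"z":0,"yaw":0}]'
python3 -m inch '[{"x":0,"y":0,"z":0.12,"yaw":0},{"x":0,"y":0,"z":0,"yaw":0},{"x":0,"y":0,"z":0,"yaw":0}]'
python3 -m inch '[{"x":0,"y":0,"z":0.12,"yaw":0},{"x":0,"y":0,"z":0,"yaw":0},{"x":0,"y":0,"z":0,"yaw":0}]'
```

```text
time_s: 18.37
tcp_pos: [0.483, -0.0237, 0.0824]
eef_rot: [179.8, 0.5, -91.2]
contact_force: [-0.3, 0.5, -3.0]
gripper_width: 0.0138
time_s: 18.62
tcp_pos: [0.4829, -0.0237, 0.079]
eef_rot: [179.8, 0.5, -91.2]
contact_force: [0.8, 0.8, -2.7]
gripper_width: 0.0132
time_s: 18.87
tcp_pos: [0.4829, -0.0237, 0.0757]
eef_rot: [179.8, 0.5, -91.2]
contact_force: [-0.0, 0.8, -3.9]
gripper_width: 0.0134
```

```bash

python3 -m inch '[{"x":0,"y":0,"z":0.12,"yaw":0},{"x":0,"y":0,"z":0,"yaw":0},{"x":0,"y":0,"z":0,"yaw":0}]'
python3 -m inch '[{"x":0,"y":0,"z":0.12,"yaw":0},{"x":0,"y":0,"z":0,"yaw":0},{"x":0,"y":0,"z":0,"yaw":0}]'
python3 -m inch '[{"x":0,"y":0,"z":0.08,"yaw":0},{"x":0,"y":0,"z":0,"yaw":0},{"x":0,"y":0,"z":0,"yaw":0}]'
```

```text
time_s: 19.12
tcp_pos: [0.483, -0.0237, 0.0723]
eef_rot: [179.8, 0.5, -91.2]
contact_force: [0.0, 0.8, -4.2]
gripper_width: 0.0133
time_s: 19.37
tcp_pos: [0.4829, -0.0237, 0.069]
eef_rot: [179.8, 0.5, -91.2]
contact_force: [0.2, 0.7, -3.9]
gripper_width: 0.0134
time_s: 19.62
tcp_pos: [0.4831, -0.0236, 0.0674]
eef_rot: [179.8, 0.5, -91.2]
contact_force: [0.6, -0.5, -3.9]
gripper_width: 0.0137
```

```bash

python3 -m inch '[{"x":0,"y":0,"z":0.06,"yaw":0},{"x":0,"y":0,"z":0,"yaw":0},{"x":0,"y":0,"z":0,"yaw":0}]'
python3 -m inch '[{"x":0,"y":0,"z":0.06,"yaw":0},{"x":0,"y":0,"z":0,"yaw":0},{"x":0,"y":0,"z":0,"yaw":0}]'
```

```text
time_s: 19.87
tcp_pos: [0.4832, -0.0236, 0.0679]
eef_rot: [179.9, 0.5, -91.1]
contact_force: [-0.0, -0.2, -3.1]
gripper_width: 0.0134
time_s: 20.12
tcp_pos: [0.4833, -0.0235, 0.0674]
eef_rot: [179.9, 0.5, -91.1]
contact_force: [-0.6, 1.3, -2.8]
gripper_width: 0.0136
```

```bash

python3 -m inch '[{"x":0,"y":0,"z":0.15,"yaw":0},{"x":0,"y":0,"z":0,"yaw":0}]'
python3 -m inch '[{"x":0,"y":0,"z":0.2,"yaw":0}]'
python3 - <<'E'
from h import *
_,d=shot("scene","s9"); q=cloud("scene",d).reshape(-1,3); a=np.radians(-1.2); R=np.array([[np.cos(a),-np.sin(a)],[np.sin(a),np.cos(a)]])
l=(q[:,:2]-[.4835,-.0235])@R
for lo,hi in[(-.07,-.05),(.03,.05),(.055,.072)]:
  for x in np.arange(-.032,.04,.008):
    m=(abs(l[:,0]-x)<.004)&(l[:,1]>lo)&(l[:,1]<hi)&(q[:,2]>.02)&(q[:,2]<.07); print("%.3f:%.4f(%d)"%(x,np.median(q[m,2]) if m.any() else 0,m.sum()),end=" ")
  print()
E
python3 go.py 0.483 -.0242 .0668 -91.2
```

```text
time_s: 20.28
tcp_pos: [0.4834, -0.0239, 0.0664]
eef_rot: [179.9, 0.4, -91.0]
contact_force: [0.4, -0.3, -5.2]
gripper_width: 0.0139
time_s: 20.37
tcp_pos: [0.4838, -0.024, 0.0636]
eef_rot: [180.0, 0.4, -90.9]
contact_force: [-18.4, 2.6, 53.9]
gripper_width: 0.0137
-0.032:0.0000(0) -0.024:0.0000(0) -0.016:0.0000(0) -0.008:0.0000(0) 0.000:0.0000(0) 0.008:0.0000(0) 0.016:0.0000(0) 0.024:0.0398(1) 0.032:0.0403(23) 
-0.032:0.0406(12) -0.024:0.0412(3) -0.016:0.0323(2) -0.008:0.0316(18) 0.000:0.0297(6) 0.008:0.0597(49) 0.016:0.0402(26) 0.024:0.0408(22) 0.032:0.0403(29) 
-0.032:0.0397(20) -0.024:0.0412(19) -0.016:0.0407(19) -0.008:0.0403(22) 0.000:0.0404(20) 0.008:0.0405(22) 0.016:0.0410(19) 0.024:0.0416(19) 0.032:0.0413(29) 
t 20.42 tcp [ 0.4838 -0.0241  0.0632] [179.95   0.37 -90.91] F [-10.5   0.3  29.2] w 0.0137
now units x 0.00 y 0.03 z -0.14 yaw 0.07
afterturn units x 0.00 y 0.03 z -0.14 yaw 0.07
```

```bash

python3 -m inch '[{"x":0,"y":0,"z":-0.1,"yaw":0},{"x":0,"y":0,"z":0,"yaw":0},{"x":0,"y":0,"z":0,"yaw":0},{"x":0,"y":0,"z":0,"yaw":0},{"x":0,"y":0,"z":0,"yaw":0}]' -0.2
python3 -m inch '[{"x":0,"y":0,"z":-0.3,"yaw":0},{"x":0,"y":0,"z":-0.5,"yaw":0},{"x":0,"y":0,"z":-1,"yaw":0},{"x":0,"y":0,"z":-1,"yaw":0},{"x":0,"y":0,"z":-1,"yaw":0}]'
python3 -m inch '[{"x":0,"y":0,"z":-1,"yaw":0},{"x":0,"y":0,"z":-0.5,"yaw":0},{"x":0,"y":0,"z":0,"yaw":0},{"x":0,"y":0,"z":0,"yaw":0}]' -1 20
python3 - <<'E'
from h import *
_,d=shot("scene","s10"); q=cloud("scene",d).reshape(-1,3); a=np.radians(-1.2); R=np.array([[np.cos(a),-np.sin(a)],[np.sin(a),np.cos(a)]])
l=(q[:,:2]-[.483,-.0242])@R
def show(n,x0,x1,y0,y1,z0,z1):
    m=(l[:,0]>x0)&(l[:,0]<x1)&(l[:,1]>y0)&(l[:,1]<y1)&(q[:,2]>z0)&(q[:,2]<z1); w=np.c_[l[m],q[m,2]]; print(n,len(w)); return w
for lo,hi in[(-.072,-.05),(.053,.072)]:
    w=show("plate",-.035,.036,lo,hi,.03,.048); print(np.median(w[:,2]),[np.median(w[abs(w[:,0]-x)<.01,2]).round(4) for x in(-.02,0,.02)])
for n,x,y in(("left",-.027,.092),("right",.027,-.092)):
    w=show(n,x-.016,x+.016,y-.03,y+.045,.055,.125); 
    if len(w):
        print(np.percentile(w,[3,50,97],axis=0).round(4)); 
        A=w[:,2]-.046; s=np.sign(y); ang=np.degrees(np.arctan2(A,-(s)*(w[:,1]-y))); print("ang",np.percentile(ang,[10,50,90]))
        t=w[w[:,2]>np.percentile(w[:,2],85)]; print("tip",t.mean(0).round(4))
E
python3 go.py 0.483 -.0242 .2 -91.2
```

```text
time_s: 20.83
tcp_pos: [0.4856, -0.024, 0.0661]
eef_rot: [-179.8, 0.4, -90.9]
contact_force: [0.4, 0.2, 0.1]
gripper_width: 0.0345
time_s: 21.25
tcp_pos: [0.4813, -0.0259, 0.1591]
eef_rot: [179.4, 0.1, -90.9]
contact_force: [2.3, 0.2, -1.0]
gripper_width: 0.0349
time_s: 21.58
tcp_pos: [0.4841, -0.0258, 0.2055]
eef_rot: [179.9, 0.3, -90.9]
contact_force: [0.4, -0.3, -0.9]
gripper_width: 0.0143
plate 176
0.040444729685767844 [np.float64(0.0404), np.float64(0.0405), np.float64(0.0405)]
plate 197
0.04083627153006808 [np.float64(0.0406), np.float64(0.0407), np.float64(0.0409)]
left 98
[[-0.0353  0.0922  0.0555]
 [-0.018   0.0987  0.0866]
 [-0.0146  0.104   0.1045]]
ang [ 93.45580907  99.1804556  108.1345571 ]
tip [-0.0259  0.0999  0.1035]
right 161
[[ 0.0187 -0.108   0.0567]
 [ 0.0312 -0.0978  0.0834]
 [ 0.0385 -0.0892  0.1022]]
ang [ 87.1719632   99.0084331  106.06309843]
tip [ 0.0279 -0.1046  0.1014]
t 21.63 tcp [ 0.4841 -0.0259  0.2053] [179.87   0.24 -90.88] F [ 0.1 -0.4  0.1] w 0.0102
now units x -0.07 y 0.05 z 0.21 yaw 0.08
afterturn units x -0.07 y 0.05 z 0.21 yaw 0.08
```

```bash
python3 go.py 0.454 .1185 .099 -91.2
python3 -m inch '[{"x":-0.8,"y":0.2,"z":0,"yaw":0.08},{"x":-1,"y":0.2,"z":0,"yaw":0},{"x":-1,"y":0.2,"z":0,"yaw":0},{"x":-1,"y":0.2,"z":0,"yaw":0},{"x":-1,"y":0.2,"z":0,"yaw":0}]'
python3 -m inch '[{"x":-0.9,"y":0.2,"z":0.1,"yaw":0},{"x":0,"y":0,"z":0,"yaw":0},{"x":0,"y":0,"z":0,"yaw":0}]'
python3 go.py 0.454 .1185 .099 -91.2
```

```text
t 21.63 tcp [ 0.4841 -0.0259  0.2053] [179.87   0.24 -90.88] F [ 0.1 -0.4  0.1] w 0.0102
now units x -5.76 y 1.29 z 4.25 yaw 0.08
afterturn units x -5.75 y 1.33 z 4.25 yaw 0.08
time_s: 22.05
tcp_pos: [0.4585, 0.094, 0.2005]
eef_rot: [179.4, -0.0, -91.7]
contact_force: [1.7, -0.3, -0.4]
gripper_width: 0.0005
time_s: 22.3
tcp_pos: [0.4516, 0.1206, 0.1946]
eef_rot: [179.1, -0.2, -91.5]
contact_force: [-0.2, 0.3, 0.4]
gripper_width: 0.0001
t 22.30 tcp [0.4516 0.1206 0.1946] [ 1.7913e+02 -1.7000e-01 -9.1470e+01] F [-0.2  0.3  0.4] w 0.0001
now units x 0.08 y -0.10 z 3.82 yaw -0.07
afterturn units x 0.08 y -0.10 z 3.82 yaw -0.07
```

```bash

python3 -m inch '[{"x":0,"y":-0.1,"z":0.5,"yaw":0},{"x":0,"y":0,"z":0.8,"yaw":0},{"x":0,"y":0,"z":0.8,"yaw":0},{"x":0,"y":0,"z":0.8,"yaw":0},{"x":0,"y":0,"z":0.6,"yaw":0}]'
python3 -m inch '[{"x":0,"y":0,"z":0.2,"yaw":0},{"x":0,"y":0,"z":0,"yaw":0}]'
python3 go.py 0.454 .1185 .099 -91.2
```

```text
time_s: 22.72
tcp_pos: [0.4535, 0.1189, 0.104]
eef_rot: [179.2, -0.1, -91.4]
contact_force: [0.6, -0.2, -0.3]
gripper_width: 0.0004
time_s: 22.88
tcp_pos: [0.4511, 0.1159, 0.0948]
eef_rot: [178.8, -0.4, -91.6]
contact_force: [-0.1, 0.0, 0.5]
gripper_width: 0.0004
t 22.88 tcp [0.4511 0.1159 0.0948] [178.83  -0.42 -91.55] F [-0.1  0.   0.5] w 0.0004
now units x -0.11 y -0.11 z -0.17 yaw -0.09
afterturn units x -0.10 y -0.11 z -0.17 yaw -0.09
```

```bash

python3 -m inch '[{"x":0.5,"y":-0.1,"z":0,"yaw":-0.09},{"x":0.5,"y":0,"z":0,"yaw":0},{"x":0.5,"y":0,"z":0,"yaw":0},{"x":0.4,"y":0,"z":0,"yaw":0},{"x":0.4,"y":0,"z":0,"yaw":0}]'
python3 go.py 0.453 .045 .08 -91.2
```

```text
time_s: 23.3
tcp_pos: [0.454, 0.0567, 0.0969]
eef_rot: [179.0, -0.3, -91.2]
contact_force: [0.8, 4.0, -0.4]
gripper_width: 0.0003
t 23.30 tcp [0.454  0.0567 0.0969] [178.95  -0.3  -91.16] F [ 0.8  4.  -0.4] w 0.0003
now units x 0.47 y 0.03 z 0.68 yaw 0.01
afterturn units x 0.47 y 0.03 z 0.68 yaw 0.01
```

```bash

python3 -m inch '[{"x":0.35,"y":0,"z":0.15,"yaw":0},{"x":0.25,"y":0,"z":0.25,"yaw":0},{"x":0.15,"y":0,"z":0.25,"yaw":0},{"x":0.1,"y":0,"z":0.3,"yaw":0},{"x":0,"y":0,"z":0.2,"yaw":0}]'
python3 go.py 0.454 .035 .0615 -91.2
```

```text
time_s: 23.72
tcp_pos: [0.4543, 0.0313, 0.0686]
eef_rot: [179.2, -0.2, -91.3]
contact_force: [-0.5, -1.4, 2.8]
gripper_width: 0.0005
t 23.72 tcp [0.4543 0.0313 0.0686] [179.22  -0.2  -91.3 ] F [-0.5 -1.4  2.8] w 0.0005
now units x -0.15 y 0.01 z 0.28 yaw -0.02
afterturn units x -0.15 y 0.01 z 0.28 yaw -0.02
```

```bash

python3 -m inch '[{"x":-0.1,"y":0,"z":0.2,"yaw":0},{"x":0,"y":0,"z":0.15,"yaw":0}]'
python3 -m inch '[{"x":0,"y":0,"z":0.15,"yaw":0}]'
python3 -m inch '[{"x":0,"y":0,"z":0.2,"yaw":0}]'
python3 -m inch '[{"x":0,"y":0,"z":0,"yaw":0}]'
```

```text
time_s: 23.88
tcp_pos: [0.4543, 0.0329, 0.06]
eef_rot: [179.2, -0.4, -91.2]
contact_force: [-30.4, 8.7, 94.4]
gripper_width: 0.0006
time_s: 23.97
tcp_pos: [0.4544, 0.033, 0.0598]
eef_rot: [179.1, -0.5, -91.1]
contact_force: [-38.7, 6.4, 111.1]
gripper_width: 0.0006
time_s: 24.05
tcp_pos: [0.4544, 0.033, 0.0598]
eef_rot: [179.1, -0.6, -90.9]
contact_force: [-38.4, 4.1, 110.4]
gripper_width: 0.0008
time_s: 24.13
tcp_pos: [0.4543, 0.0333, 0.062]
eef_rot: [179.2, -0.6, -90.8]
contact_force: [0.1, -0.2, -0.3]
gripper_width: 0.0005
```

The clamp is down, but that press peaked at about 118 N, too close to the 120 N limit. The right side will get single, gentler steps.

```bash

python3 -m inch '[{"x":0,"y":0,"z":-0.3,"yaw":0},{"x":0,"y":0,"z":-0.8,"yaw":0},{"x":0,"y":0,"z":-1,"yaw":0},{"x":0,"y":0,"z":-1,"yaw":0},{"x":0,"y":0,"z":-1,"yaw":0}]'
python3 -m inch '[{"x":0,"y":0,"z":-1,"yaw":0},{"x":0,"y":0,"z":-0.4,"yaw":0},{"x":0,"y":0,"z":0,"yaw":0}]'
python3 - <<'E'
from h import *
_,d=shot("scene","s11"); q=cloud("scene",d).reshape(-1,3); a=np.radians(-1.2); R=np.array([[np.cos(a),-np.sin(a)],[np.sin(a),np.cos(a)]])
l=(q[:,:2]-[.483,-.0242])@R
m=(abs(l[:,0]+.027)<.008)&(l[:,1]>.03)&(l[:,1]<.1)&(q[:,2]<.11)
for y in np.arange(.03,.1,.008):
    k=m&(abs(l[:,1]-y)<.004); print("%.3f:%.4f(%d)"%(y,np.median(q[k,2]) if k.any() else 0,k.sum()),end=" ")
w=R@[.032,-.142]+[.483,-.0242]; print("\nright start",w)
E
python3 go.py 0.512 -.1668 .2 -91.2
```

```text
time_s: 24.55
tcp_pos: [0.4516, 0.0352, 0.1625]
eef_rot: [178.5, -0.9, -90.6]
contact_force: [0.9, 0.0, 0.6]
gripper_width: 0.0003
time_s: 24.8
tcp_pos: [0.4543, 0.0377, 0.2022]
eef_rot: [178.8, -0.8, -90.5]
contact_force: [0.7, 0.1, 0.2]
gripper_width: 0.0005
0.030:0.0405(2) 0.038:0.0495(8) 0.046:0.0504(15) 0.054:0.0525(15) 0.062:0.0514(23) 0.070:0.0499(20) 0.078:0.0484(38) 0.086:0.0491(20) 0.094:0.0522(17) 
right start [ 0.51201916 -0.16683901]
t 24.85 tcp [0.454  0.0376 0.2013] [178.77  -0.81 -90.51] F [-0.3 -0.3  0.3] w 0.0002
now units x 8.16 y -2.39 z 0.05 yaw 0.17
afterturn units x 8.13 y -2.49 z 0.05 yaw 0.17
```

Left arm's top is at z ≈ 50 mm, so it is flat. Next, the right side.

```bash

python3 -m inch '[{"x":0.8,"y":-0.3,"z":0,"yaw":0.17},{"x":1,"y":-0.3,"z":0,"yaw":0},{"x":1,"y":-0.3,"z":0,"yaw":0},{"x":1,"y":-0.3,"z":0,"yaw":0},{"x":1,"y":-0.3,"z":0,"yaw":0}]'
python3 -m inch '[{"x":1,"y":-0.3,"z":0,"yaw":0},{"x":1,"y":-0.3,"z":0,"yaw":0},{"x":0.9,"y":-0.2,"z":0,"yaw":0},{"x":0.3,"y":0,"z":0,"yaw":0},{"x":0,"y":0,"z":0,"yaw":0}]'
python3 go.py 0.512 -.1668 .096 -91.2
```

```text
time_s: 25.27
tcp_pos: [0.4877, -0.0823, 0.195]
eef_rot: [178.3, -0.8, -90.7]
contact_force: [0.4, -0.5, -0.8]
gripper_width: 0.0004
time_s: 25.68
tcp_pos: [0.5044, -0.1689, 0.1847]
eef_rot: [177.5, -0.8, -90.9]
contact_force: [0.6, 0.9, -0.0]
gripper_width: 0.0007
t 25.68 tcp [ 0.5044 -0.1689  0.1847] [177.49  -0.83 -90.88] F [ 0.6  0.9 -0. ] w 0.0007
now units x -0.09 y -0.30 z 3.55 yaw 0.08
afterturn units x -0.09 y -0.30 z 3.55 yaw 0.08
```

```bash

python3 -m inch '[{"x":-0.1,"y":-0.3,"z":0.4,"yaw":0.08},{"x":0,"y":0,"z":0.8,"yaw":0},{"x":0,"y":0,"z":0.8,"yaw":0},{"x":0,"y":0,"z":0.8,"yaw":0},{"x":0,"y":0,"z":0.4,"yaw":0}]'
python3 -m inch '[{"x":0,"y":0,"z":0,"yaw":0},{"x":0,"y":0,"z":0,"yaw":0}]'
python3 go.py 0.512 -.1668 .096 -91.2
```

```text
time_s: 26.1
tcp_pos: [0.5094, -0.1634, 0.0973]
eef_rot: [177.5, -0.8, -91.3]
contact_force: [-0.7, -0.2, -0.6]
gripper_width: 0.0001
time_s: 26.27
tcp_pos: [0.5072, -0.1609, 0.0926]
eef_rot: [177.1, -0.8, -91.2]
contact_force: [-0.7, -0.3, 0.6]
gripper_width: 0.0006
t 26.27 tcp [ 0.5072 -0.1609  0.0926] [177.1   -0.79 -91.18] F [-0.7 -0.3  0.6] w 0.0006
now units x 0.23 y -0.20 z -0.14 yaw 0.01
afterturn units x 0.23 y -0.20 z -0.14 yaw 0.01
```

```bash

python3 -m inch '[{"x":-0.3,"y":-0.2,"z":-0.1,"yaw":0},{"x":-0.5,"y":0,"z":0,"yaw":0},{"x":-0.5,"y":0,"z":0,"yaw":0},{"x":-0.5,"y":0,"z":0,"yaw":0},{"x":-0.4,"y":0,"z":0,"yaw":0}]'
python3 go.py 0.512 -.083 .07 -91.2
```

```text
time_s: 26.68
tcp_pos: [0.5151, -0.102, 0.0963]
eef_rot: [177.2, -0.9, -91.2]
contact_force: [0.6, -4.0, -0.5]
gripper_width: 0.0006
t 26.68 tcp [ 0.5151 -0.102   0.0963] [177.18  -0.92 -91.18] F [ 0.6 -4.  -0.5] w 0.0006
now units x -0.76 y 0.14 z 1.05 yaw 0.01
afterturn units x -0.76 y 0.14 z 1.05 yaw 0.01
```

```bash

python3 -m inch '[{"x":-0.35,"y":0.05,"z":0.15,"yaw":0},{"x":-0.25,"y":0,"z":0.25,"yaw":0},{"x":-0.15,"y":0,"z":0.25,"yaw":0},{"x":-0.1,"y":0,"z":0.2,"yaw":0}]'
python3 go.py 0.512 -.083 .0625 -91.2
```

```text
time_s: 27.02
tcp_pos: [0.5155, -0.0762, 0.0764]
eef_rot: [177.6, -0.9, -91.0]
contact_force: [0.4, -2.1, 2.3]
gripper_width: 0.0009
t 27.02 tcp [ 0.5155 -0.0762  0.0764] [177.58  -0.88 -90.98] F [ 0.4 -2.1  2.3] w 0.0009
now units x 0.27 y 0.14 z 0.56 yaw 0.05
afterturn units x 0.27 y 0.14 z 0.56 yaw 0.05
```

```bash

python3 -m inch '[{"x":0.15,"y":0,"z":0.2,"yaw":0},{"x":0,"y":0,"z":0,"yaw":0}]'
python3 -m inch '[{"x":0,"y":0,"z":0.15,"yaw":0},{"x":0,"y":0,"z":0,"yaw":0}]'
```

```text
time_s: 27.18
tcp_pos: [0.5156, -0.079, 0.07]
eef_rot: [177.6, -0.8, -90.9]
contact_force: [-0.2, -2.6, 1.8]
gripper_width: 0.0004
time_s: 27.35
tcp_pos: [0.5157, -0.0792, 0.0656]
eef_rot: [177.6, -0.8, -91.0]
contact_force: [-0.5, -0.3, 0.2]
gripper_width: 0.0005
```

```bash

python3 -m inch '[{"x":0,"y":0,"z":0.1,"yaw":0},{"x":0,"y":0,"z":0,"yaw":0}]'
```

```text
time_s: 27.52
tcp_pos: [0.5158, -0.0795, 0.0627]
eef_rot: [177.6, -0.8, -91.0]
contact_force: [-0.7, 0.4, 0.2]
gripper_width: 0.0007
```

```bash

python3 -m inch '[{"x":0,"y":0,"z":0.08,"yaw":0}]'
```

```text
time_s: 27.6
tcp_pos: [0.516, -0.0796, 0.0609]
eef_rot: [177.7, -0.8, -91.1]
contact_force: [-3.2, 3.0, 13.8]
gripper_width: 0.0005
```

```bash

python3 -m inch '[{"x":0,"y":0,"z":0.05,"yaw":0}]'
```

```text
time_s: 27.68
tcp_pos: [0.5162, -0.0796, 0.0606]
eef_rot: [177.7, -0.8, -91.0]
contact_force: [-7.2, 5.6, 24.7]
gripper_width: 0.0006
```

```bash

python3 -m inch '[{"x":0,"y":0,"z":-0.3,"yaw":0},{"x":0,"y":0,"z":-0.8,"yaw":0},{"x":0,"y":0,"z":-1,"yaw":0},{"x":0,"y":0,"z":-1,"yaw":0},{"x":0,"y":0,"z":-1,"yaw":0}]'
python3 -m inch '[{"x":0.8,"y":-0.5,"z":-1,"yaw":0},{"x":1,"y":-1,"z":-0.5,"yaw":0},{"x":1,"y":-1,"z":0,"yaw":0},{"x":1,"y":-1,"z":0,"yaw":0},{"x":1,"y":-1,"z":0,"yaw":0}]'
python3 -m inch '[{"x":1,"y":0,"z":0,"yaw":0},{"x":1,"y":0,"z":0,"yaw":0},{"x":1,"y":0,"z":0,"yaw":0},{"x":1,"y":0,"z":0,"yaw":0},{"x":0.5,"y":0,"z":0,"yaw":0}]'
python3 - <<'E'
from h import *
b,d=shot("scene","s12"); a2,_=shot("top","t12"); q=cloud("scene",d).reshape(-1,3); a=np.radians(-1.2); R=np.array([[np.cos(a),-np.sin(a)],[np.sin(a),np.cos(a)]])
l=(q[:,:2]-[.483,-.0242])@R
for x,s in((-.027,1),(.027,-1)):
    m=(abs(l[:,0]-x)<.008)&(q[:,2]<.12)
    for y in np.arange(.03,.115,.008):
        k=m&(abs(s*l[:,1]-y)<.004); print("%.3f:%.4f(%d)"%(y,np.median(q[k,2]) if k.any() else 0,k.sum()),end=" ")
    print()
B=cv2.resize(b[100:290,80:490,::-1],None,fx=1.9,fy=1.9,interpolation=cv2.INTER_CUBIC)
A=cv2.resize(a2[90:250,90:450,::-1],None,fx=1.45,fy=1.45,interpolation=cv2.INTER_CUBIC)
o=np.zeros((600,785,3),np.uint8);o[:B.shape[0],:B.shape[1]]=B[:,:785];o[364:364+A.shape[0],:A.shape[1]]=A;cv2.imwrite("pics/c12.png",o)
s=r.get_state();print(s["time_s"],s["tcp_pos"],s["contact_force"])
E
```

```text
time_s: 28.1
tcp_pos: [0.5151, -0.0796, 0.1609]
eef_rot: [176.9, -0.9, -91.2]
contact_force: [-0.0, 0.6, 0.5]
gripper_width: -0.0001
time_s: 28.52
tcp_pos: [0.6296, -0.2026, 0.2063]
eef_rot: [177.6, -0.8, -90.8]
contact_force: [1.5, 1.4, 0.0]
gripper_width: 0.0005
time_s: 28.93
tcp_pos: [0.6303, -0.3236, 0.2035]
eef_rot: [177.3, -0.8, -90.9]
contact_force: [0.0, 1.2, -0.6]
gripper_width: 0.0002
0.030:0.0406(3) 0.038:0.0503(8) 0.046:0.0503(16) 0.054:0.0522(15) 0.062:0.0513(18) 0.070:0.0503(19) 0.078:0.0373(39) 0.086:0.0500(20) 0.094:0.0519(18) 0.102:0.0131(18) 0.110:0.0016(22) 
0.030:0.0394(28) 0.038:0.0490(31) 0.046:0.0496(24) 0.054:0.0522(20) 0.062:0.0505(17) 0.070:0.0504(20) 0.078:0.0505(18) 0.086:0.0474(37) 0.094:0.0516(13) 0.102:0.0000(0) 0.110:-0.0004(8) 
29.0333 [ 0.63004379 -0.32323957  0.20321948] [-0.25484072  0.13576098 -0.5081958 ]
```

View pics/c12.png

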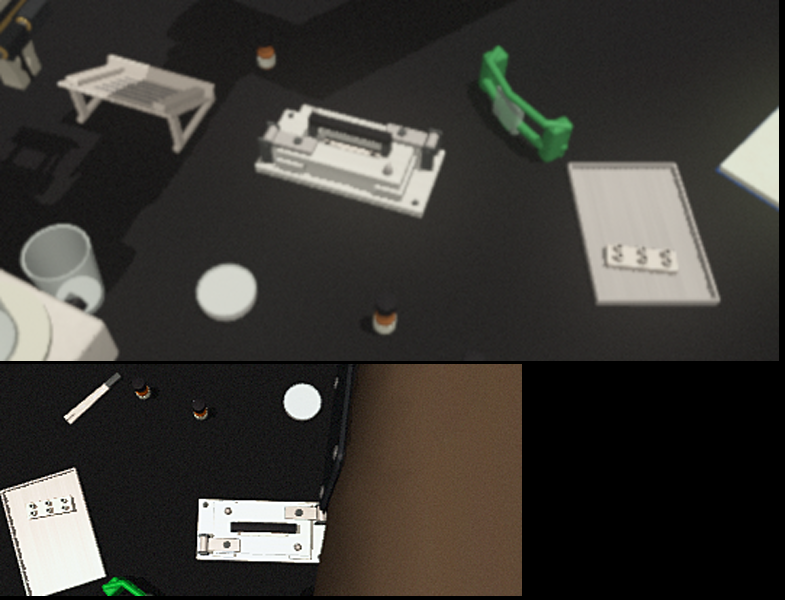

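The last picture shows the plate on the pins, at about (350,150), with both arms down. The six-well slide is still in the tray at (640,258), and the bystanders look undisturbed. The robot touches nothing, so I am handing in.

```bash
python3 -c "
from plant import r
print(r.close_job())"
```

```text
the job is handed in; nothing more can be done
None
```

The job is done and handed in at about 29 s of the 67 s allowed. I laid the two-port slide in the nest and lowered the clamp plate, level, over both guide pins. After letting go of the plate, I swung both clamp arms down onto it.

**Last checks**
- **Plate:** its top measures 40.4–40.8 mm above the bench against 40 mm nominal, and it is level from end to end.
- **Clamp arms:** both are flat, with their tops about 50 mm above the bench.
- **Slide:** before the plate went on, its two ports put it within about 2 mm of the nest centre, which is as fine as the cameras can tell. It is hidden by the plate now, so I could not check it again.
- **Everything else:** in the last picture the six-well slide is still on the tray. The bystanders in view look undisturbed; I judged that by eye, not by measuring.
- **Robot:** it stands clear and touches nothing.

**What went less well**
- **Left clamp:** I pressed it down too hard. The highest wrist force I read was about 118 N, just under the 120 N limit, and it could have gone higher between readings. I pressed the right clamp more gently, to about 26 N.
- **Seating the plate:** the last push read about 57 N at the wrist.

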